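# Set up a batch of plug gauges on the optical measuring bench

### The job

Set up the measuring bench for this batch of plug gauges. First click the magnification lever down to its low-power end stop and leave it there while you put the red reference gauge back flat in its wooden tray and lay every blue gauge from the mat in a pair of vees of its own on the stage. Then click the lever up to the red line, four notches from the stop, without running past it, and last of all, so that the gauges stay cool, press the lamp knob down and turn it clockwise to the green dot, letting it spring back up; leave the other things on the table where they are.

Things in the scene. Friction and masses are not known exactly. Their poses are not given: they have to be found in the camera images.
- bench: the optical measuring bench, fixed: light grey casting 240 mm deep by 410 mm wide. Origin on the table under the middle of the stage; x to its back, y to the lens head at its left end (grey drum, black barrel), -y to the lamp house at its right end. Stage top at 80 mm, with two steel rails across it along y (at x = -39 and +39 mm, 10 mm thick, tops at 110 mm)
- rest_mid (a point): middle of the four gauge places, at a lying gauge's axis height (108.5 mm); axes as the bench. Each rail has four 90 degree vees 10 mm deep, pitch 44 mm. A gauge lies along the bench's x across both rails, its steel members in a facing pair of vees, its handle between the rails (4 mm of end play either way)
- rest1 (a point): place 1 of four for a gauge (1 is nearest the lamp, 4 nearest the lens): where the middle of the gauge's axis lies when it sits in this pair of vees. Axes as the bench
- rest2 (a point): place 2 of four for a gauge (1 is nearest the lamp, 4 nearest the lens): where the middle of the gauge's axis lies when it sits in this pair of vees. Axes as the bench
- rest3 (a point): place 3 of four for a gauge (1 is nearest the lamp, 4 nearest the lens): where the middle of the gauge's axis lies when it sits in this pair of vees. Axes as the bench
- rest4 (a point): place 4 of four for a gauge (1 is nearest the lamp, 4 nearest the lens): where the middle of the gauge's axis lies when it sits in this pair of vees. Axes as the bench
- mag_lever (a joint): magnification lever (rad): 0 at the low-power end stop (pointing outwards, left), growing anticlockwise from above. Click-stops every 0.314 rad: 0, 0.314, 0.628, 0.942, 1.257 (red line: pointing to -x of the bench), 1.571, 1.885. A spring ball draws it to the nearest stop; about 3 N at the tab takes it over to the next. Starts one, two or three notches from the end stop
- lever_pivot (a point): vertical axis of the lever, 135 mm above the table, on the lens head's white scale plate (100 mm across, a dark line for each notch and a broad red line for the wanted one). Axes as the bench; at joint value q the lever points along heading 1.833 + q rad from the bench's x axis towards its y axis
- lever_tab (a point): top middle of the upright black thumb tab at the lever's end, 58 mm from the pivot, 167 mm above the table. The tab is 8 mm thick in the direction of travel, 16 mm along the lever, and stands 24 mm above the lever arm (7 mm wide, its top 143 mm above the table). x points outwards along the lever
- lamp_push (a joint): how far the lamp knob is pressed down (m): 0 up, 0.006 at the bottom, about 2.5 N to start and 10 N at the bottom
- lamp_knob (a joint): lamp knob (rad): 0 at the dark dot (off, white pointer to the front), growing clockwise seen from above to its stop at 1.2 at the green dot (on). Up, it is locked at either dot; it turns only while pressed down at least 4.5 mm, and springs up at a dot when let go
- knob_top (a point): middle of the top of the black lamp knob on the lamp house: 36 mm in diameter, 26 mm tall, upright axis, its top 165 mm above the table when up. Under it an 8 mm gap with a 16 mm stem, then a white plate whose top is 131 mm above the table
- master: the red reference gauge, same shape and size as the blue ones but with a red handle. It starts in the vees of place 2 on the stage. Origin at its middle, on its axis; x along its length
- gauge1: double-ended plug gauge, 104 mm long, 80 g: blue eight-sided handle 60 mm long, 16 mm across flats, with a round steel member 12 mm in diameter, 22 mm long at each end; either end may point to the back. Starts on the green mat at the left. Origin at its middle on its axis, 8 mm above what it lies on; x along it, to the red-banded end. Only two to four of the four are there
- gauge2: double-ended plug gauge, 104 mm long, 80 g: blue eight-sided handle 60 mm long, 16 mm across flats, with a round steel member 12 mm in diameter, 22 mm long at each end; either end may point to the back. Starts on the green mat at the left. Origin at its middle on its axis, 8 mm above what it lies on; x along it, to the red-banded end. Only two to four of the four are there
- gauge3: double-ended plug gauge, 104 mm long, 80 g: blue eight-sided handle 60 mm long, 16 mm across flats, with a round steel member 12 mm in diameter, 22 mm long at each end; either end may point to the back. Starts on the green mat at the left. Origin at its middle on its axis, 8 mm above what it lies on; x along it, to the red-banded end. Only two to four of the four are there
- gauge4: double-ended plug gauge, 104 mm long, 80 g: blue eight-sided handle 60 mm long, 16 mm across flats, with a round steel member 12 mm in diameter, 22 mm long at each end; either end may point to the back. Starts on the green mat at the left. Origin at its middle on its axis, 8 mm above what it lies on; x along it, to the red-banded end. Only two to four of the four are there
- tray: open wooden tray of the reference gauge, fixed on the table right of the bench: 150 mm (x) by 90 mm (y), 22 mm high, walls 6 mm, felt floor 6 mm above the table. Origin under its middle
- tray_in (a point): middle of the tray's inner floor; axes as the tray. The reference gauge lies along the tray's x, its axis 8 mm above this point
- loupe: black eye loupe standing on the table, 38 mm in diameter, 32 mm tall; not to be disturbed. Origin under its middle
- set_ring: steel setting ring lying on the table, 60 mm across, 22 mm high; not to be disturbed. Origin under its middle
- brush: small dusting brush lying on the table, 150 mm long; not to be disturbed
- oiler: small yellow oil bottle, 36 mm in diameter, 85 mm tall; not to be disturbed. Origin under its middle
- micrometer: green U-framed micrometer lying on the table, about 140 mm long, 12 mm high; not to be disturbed

How it is judged (in metres and radians):
On the way, in this order (a step that is already met when the one before it is completed fails the run):
1. the magnification lever rests at its low-power end stop (value of joint mag_lever below 0.09 rad), for 0.3 s.
2. with the lever still at the low-power stop, the red reference gauge lies in its tray and every blue gauge lies in vees on the stage (value of joint mag_lever below 0.09 rad and x of master in the frame of tray_in between -0.03 and 0.03 m and y of master in the frame of tray_in between -0.036 and 0.036 m and z of master in the frame of tray_in between 0.004 and 0.012 m and x of gauge1 in the frame of rest_mid between -0.006 and 0.006 m and y of gauge1 in the frame of rest_mid between -0.075 and 0.075 m and z of gauge1 in the frame of rest_mid between -0.004 and 0.004 m and angle between the x axis of each of gauge1, gauge2, gauge3, gauge4 and the x axis of rest_mid, either way round below 0.06 rad and x of gauge2 in the frame of rest_mid between -0.006 and 0.006 m and y of gauge2 in the frame of rest_mid between -0.075 and 0.075 m and z of gauge2 in the frame of rest_mid between -0.004 and 0.004 m and x of gauge3 in the frame of rest_mid between -0.006 and 0.006 m and y of gauge3 in the frame of rest_mid between -0.075 and 0.075 m and z of gauge3 in the frame of rest_mid between -0.004 and 0.004 m and x of gauge4 in the frame of rest_mid between -0.006 and 0.006 m and y of gauge4 in the frame of rest_mid between -0.075 and 0.075 m and z of gauge4 in the frame of rest_mid between -0.004 and 0.004 m), for 0.3 s.
3. the lever has clicked up to the red line, four notches from the stop (value of joint mag_lever between 1.1666 and 1.3466 rad), for 0.3 s.
4. the lamp knob is turned to the green dot and has sprung up (value of joint lamp_knob above 1.08 rad and value of joint lamp_push below 0.002 m), for 0.2 s.
At the end, for the whole second after the job is handed in: Red gauge flat in the tray (middle within 30 mm along, 36 mm across); each blue gauge across both rails in vees (within 6 mm of mid line, 4 mm of seated height, 0.06 rad); lever at the red line (1.257 within 0.09 rad); lamp knob past 1.08 rad and up (under 2 mm pressed); all at rest (all of step 3 and all of step 4 and x of master in the frame of tray_in between -0.03 and 0.03 m and y of master in the frame of tray_in between -0.036 and 0.036 m and z of master in the frame of tray_in between 0.004 and 0.012 m and x of gauge1 in the frame of rest_mid between -0.006 and 0.006 m and y of gauge1 in the frame of rest_mid between -0.075 and 0.075 m and z of gauge1 in the frame of rest_mid between -0.004 and 0.004 m and angle between the x axis of each of gauge1, gauge2, gauge3, gauge4 and the x axis of rest_mid, either way round below 0.06 rad and x of gauge2 in the frame of rest_mid between -0.006 and 0.006 m and y of gauge2 in the frame of rest_mid between -0.075 and 0.075 m and z of gauge2 in the frame of rest_mid between -0.004 and 0.004 m and x of gauge3 in the frame of rest_mid between -0.006 and 0.006 m and y of gauge3 in the frame of rest_mid between -0.075 and 0.075 m and z of gauge3 in the frame of rest_mid between -0.004 and 0.004 m and x of gauge4 in the frame of rest_mid between -0.006 and 0.006 m and y of gauge4 in the frame of rest_mid between -0.075 and 0.075 m and z of gauge4 in the frame of rest_mid between -0.004 and 0.004 m and linear speed of each of gauge1, gauge2, gauge3, gauge4, master below 0.03 m/s); the robot touches nothing.
It fails at once if the lever runs past the red line towards the next notch (value of joint mag_lever above 1.45664 rad).
It fails at once if a bystander (loupe, setting ring, brush, oil bottle, micrometer) is moved by more than 25 mm (distance of any of loupe, set_ring, brush, oiler, micrometer from where it was at the start of the episode above 0.025 m).
Of gauge1, gauge2, gauge3, gauge4 only 2 to 4 are there at a start; the rules pass over those that are not, and their reading is None.
At some moment in a run one of gauge1, gauge2, gauge3, gauge4, master may be knocked a few centimetres aside while the robot is not near it.
It also fails if it takes over 210 s, if anything falls off the work surface, if the arm or the gripper's body presses on something with over 40 N, if the wrist force passes 120 N, or if a joint passes its speed limit or range.

### The arm

A 6-joint arm with a two-finger parallel gripper is mounted at the origin on the work surface. World frame = base frame: x ahead of the robot, y to its left, z up, the work surface at z = 0. Lengths are in mm, angles in rad, forces in N, time in s.
With the tool pointing down it reaches from about 350 to 875 mm from the base axis. Payload 4.2 kg.
Tool frame: the origin (TCP) lies midway between the tips of the shut fingers; the grasp point (between the pads) lies 19 mm behind it (arm.grasp_offset is the distance from the TCP to the grasp point, in mm); z points along the fingers, y is the line along which they close (so a half turn about z gives the same grasp; the last joint's range is limited). The gripper opens to 85 mm and grips with 20 to 120 N. Pads are 22 mm wide; open, the fingers measure 114 mm over their backs; the gripper's body (76 mm by 85 mm) begins 54 mm behind the grasp point. The pads swing forward as they close: fully open they stand 13 mm farther back than shut.
Start: joints at [1.422, 0.385, 0.008, 0, -1.194, -0.259], TCP at [247.836, 573.739, 231.312] pointing down, gripper open.
Joint ranges: [-3.14, 3.14], [-1.21, 2.06], [-1.07, 1.41], [-3.16, 2.05], [-2.99, -0.16], [-3.1, 3.1]. Speed limits (rad/s): [2.79, 2.79, 3.14, 3.14, 3.14, 3.14].

### API

Orientations are given as a unit quaternion [x, y, z, w].
In Python, from bench import arm gives the robot as it stands. The module is installed in compiled form; this text tells all that it offers.
- The arm moves only by the tool servo_tool, never from a script. Its argument "increments" is a list of rows, each a list of 7 numbers: the opening, from 0 (shut) to 1 (fully open), then the shift along the tool's x, y, z in m, then the turn, a rotation vector about the tool's x, y, z in degrees. In form: [[grip, x, y, z, ax, ay, az], ...]. A call has 1 to 12 rows; each row is the pose to reach, as a shift and turn from the pose commanded when the call began, along the tool's axes at that moment; what a row does not reach only later rows make up. A row lasts 1/8 s, in which the tool goes at most 62.5 mm and 10.7 degrees, less where a joint would pass 70% of its speed; a pose out of reach is approached as far as the arm can. A call with a gripper value outside its range is refused whole. The fingers move at their own pace and stop on an object; the grip force is fixed at half the most. Time passes only in rows, so rows that repeat a pose let the fingers close. It gives the time, the measured TCP pose, the force, the opening and the grip force at its end, in the units of the state.
- arm.read_state(): the state, without advancing time (a new reading comes with each control period).
- arm.get_image(name): name is "scene" or "top"; returns a dict with "color" (384x512x3 uint8, red, green, blue), "fx", "fy", "cx", "cy" (pixels), "rvec" (rotation vector, rad) and "tvec" (3), from world to camera coordinates, as OpenCV has them. Camera axes: x right, y down, z forward; pixel columns grow to the right and rows downward; lengths in mm; the calibration is good to about 2 mm. A picture is of the moment at which its call begins. There is no depth.
- arm.job_done(): hands the job in; it is judged then, once.
Trained networks look in the newest picture that a camera, given by its name, has taken for a name from the list of things; names that differ only in an ending like _2 or _b are one class to them, and where a whole thing is asked for, a point or a joint stands for the part that bears it (a point fixed in the world has none). Each returns a list of dicts, best first, with "p" (0 to 1); they miss things now and then, are a little off and sometimes report something else, mostly with a low value. They report only what shows in the picture. A call takes as long as a camera call.
- arm.look_for(camera, thing): "box" ([centre column, centre row, width, height] in pixels, round what is visible of it).
- arm.spot_point(camera, thing): "centre" ([column, row] in pixels: a listed point, or the origin of a listed thing).
The state is a dict: "clock": time; "joints": joint angles; "joint_vel": joint speeds; "joint_efforts": joint torques, N m; "position": TCP position; "ee_rot": TCP orientation; "contact_force": force on the tool from outside, world axes, zero at the start; "wrist_torque": the same for the moment, N m; "gripper_width": finger opening in mm; "grasp_force": force on a finger pad.
Only numpy, scipy, OpenCV 4.12 (cv2) and the standard library are available. Lean on these libraries where they do the work, as an engineer would, in place of code of your own. Each camera call takes 0.05 s, during which the arm holds its last target. There are 200 camera calls.

## Working session

There is one attempt and no reset: what is moved stays moved. The work goes in short steps, Python scripts to look and compute and a tool call to move; the robot and the scene stay as the last step left them, time stands still between calls to the robot, and variables do not carry over. Pictures are saved under pics/ and viewed, at most 14 in all, crops included, and the job is handed in when it is done.

Besides the shell and the picture viewer there is one more tool, called after ">>>" by a JSON object that holds its "fn" and its "kwargs", one argument or row to a line. servo_tool: Moves the arm, as the interface text tells. Its arguments: {"type":"object","properties":{"increments":{"type":"array","items":{"type":"array","items":{"type":"number"}}}},"required":["increments"]}

```bash
mkdir -p pics; cat > h.py <<'E'
import numpy as np, cv2
from scipy.spatial.transform import Rotation as R
from bench import arm
def cam(n,save=None):
    im=arm.get_image(n)
    if save: cv2.imwrite('pics/'+save+'.png',cv2.resize(im['color'][:,:,::-1],None,fx=1.5,fy=1.5,interpolation=cv2.INTER_CUBIC))
    return im
def ray(im,px):
    M=cv2.Rodrigues(np.array(im['rvec'],float))[0];t=np.array(im['tvec'],float).ravel()
    d=M.T@np.array([(px[0]-im['cx'])/im['fx'],(px[1]-im['cy'])/im['fy'],1]);return -M.T@t,d
def at_z(im,px,z):
    c,d=ray(im,px);return c+d*(z-c[2])/d[2]
def proj(im,p):
    K=np.array([[im['fx'],0,im['cx']],[0,im['fy'],im['cy']],[0,0,1.]])
    return cv2.projectPoints(np.array(p,float).reshape(-1,3),np.array(im['rvec'],float),np.array(im['tvec'],float),K,None)[0].reshape(-1,2)
def st():
    s=arm.read_state();print('t',s['clock'],'pos',np.round(s['position'],1),'q',np.round(s['joints'],3),'w',round(s['gripper_width'],1));print(R.from_quat(s['ee_rot']).as_matrix().round(3));return s
E
python3 - <<'E'
from h import *
st()
Z=dict(rest_mid=108.5,rest1=108.5,rest2=108.5,rest3=108.5,rest4=108.5,lever_pivot=135,lever_tab=167,knob_top=165,master=108.5,gauge1=8,gauge2=8,gauge3=8,gauge4=8,tray_in=6,loupe=0,set_ring=0,oiler=0,bench=0)
for c in ('top','scene'):
    im=cam(c,c+'0')
    c0,_=ray(im,(0,0));print(c,c0.round(0))
    for k,z in Z.items():
        if k in('gauge2','gauge3','gauge4'):continue
        for d in arm.spot_point(c,k)[:5]:
            if d['p']>.2: print(k,round(d['p'],2),np.round(d['centre'],1),at_z(im,d['centre'],z).round(1))
E
```

```text
t 0.0 pos [247.6 573.2 230.2] q [ 1.422e+00  3.860e-01  7.000e-03 -1.000e-03 -1.194e+00 -2.590e-01] w 85.2
[[ 0.918 -0.397 -0.001]
 [-0.397 -0.918 -0.002]
 [ 0.     0.002 -1.   ]]
top [ 448.  -38. 1269.]
rest_mid 0.89 [304.4 168.1] [ 597.4 -125.9  108.5]
rest1 0.85 [284.1 169.9] [593.  -71.  108.5]
rest1 0.77 [316.9 165.5] [ 604.2 -159.7  108.5]
rest1 0.64 [331.7 166.4] [ 601.4 -199.6  108.5]
rest1 0.58 [301.5 166. ] [ 603.2 -118.1  108.5]
rest2 0.85 [284.1 169.9] [593.  -71.  108.5]
rest2 0.77 [316.9 165.5] [ 604.2 -159.7  108.5]
rest2 0.64 [331.7 166.4] [ 601.4 -199.6  108.5]
rest2 0.58 [301.5 166. ] [ 603.2 -118.1  108.5]
rest3 0.85 [284.1 169.9] [593.  -71.  108.5]
rest3 0.77 [316.9 165.5] [ 604.2 -159.7  108.5]
rest3 0.64 [331.7 166.4] [ 601.4 -199.6  108.5]
rest3 0.58 [301.5 166. ] [ 603.2 -118.1  108.5]
rest4 0.85 [284.1 169.9] [593.  -71.  108.5]
rest4 0.77 [316.9 165.5] [ 604.2 -159.7  108.5]
rest4 0.64 [331.7 166.4] [ 601.4 -199.6  108.5]
rest4 0.58 [301.5 166. ] [ 603.2 -118.1  108.5]
lever_pivot 0.92 [246.2 167.1] [597.9  29.7 135. ]
lever_pivot 0.4 [218.9 117. ] [733.2 1
[... 1476 characters left out ...]
33.9 204.6] [ 599.8 -108.6  108.5]
rest4 0.6 [203.4 208.1] [ 611.7 -194.6  108.5]
lever_pivot 0.68 [279.6 193.4] [588.9  22.1 135. ]
lever_tab 0.51 [287.6 175.6] [546.5  49.2 167. ]
knob_top 0.57 [165.6 196.3] [ 628.9 -293.   165. ]
gauge1 0.64 [338.8 199. ] [452.2 244.3   8. ]
gauge1 0.57 [345.5 218.4] [554.8 240.3   8. ]
gauge1 0.47 [373.7 196.7] [445.3 364.3   8. ]
gauge1 0.42 [388.3 223.5] [586.8 366.    8. ]
tray_in 0.91 [115.4 214.3] [ 493.2 -471.3    6. ]
loupe 0.56 [318.2 270.4] [764.3 111.8   0. ]
loupe 0.45 [323.7 247.8] [675.7 146.2   0. ]
set_ring 0.67 [326.8 247.9] [676.6 155.    0. ]
oiler 0.68 [189.1 190.6] [ 367.1 -249.1    0. ]
bench 0.89 [225.2 237.1] [ 612.9 -135.1    0. ]
```

View pics/top0.png

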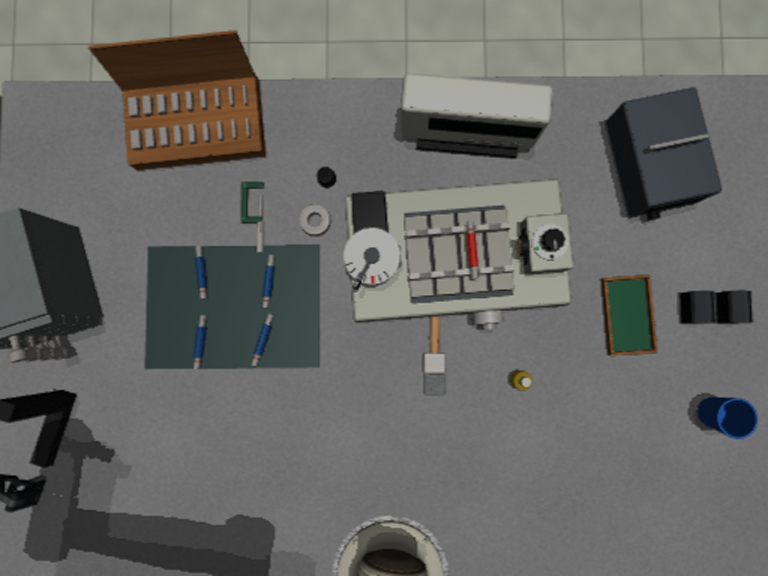

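View pics/scene0.png

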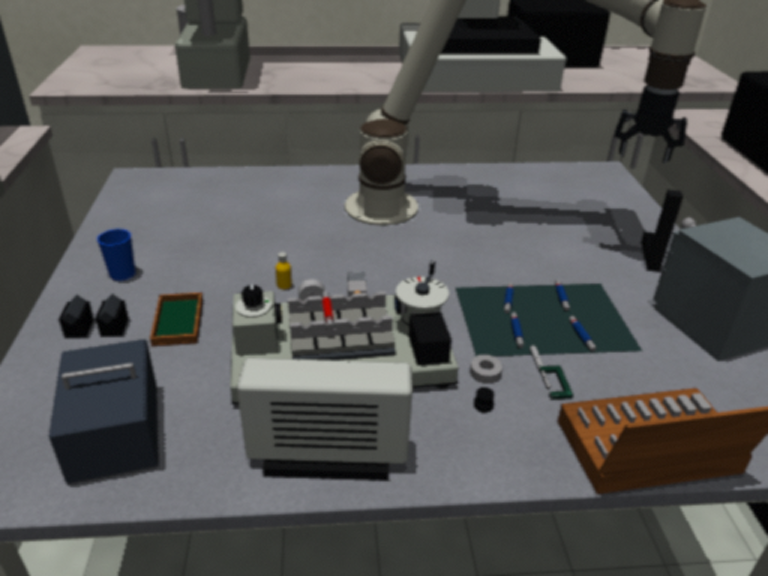

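The top view shows the bench with the red gauge at (473,250), the lever pointing to the lower left at (357,285), the knob at (552,238), the tray at (629,315), and four blue gauges on the mat at (200,272), (268,281), (200,340) and (262,340). The scene view agrees with this.

```bash
cat >> h.py <<'E'
def blobs(im,col,amin=25):
    h=cv2.cvtColor(im['color'],cv2.COLOR_RGB2HSV)
    H,S,V=[h[:,:,i].astype(int) for i in range(3)]
    m=((H>100)&(H<125)&(S>110)&(V>50)) if col=='b' else (((H<6)|(H>174))&(S>150)&(V>90))
    n,l,s,c=cv2.connectedComponentsWithStats(m.astype(np.uint8))
    return [(c[i],np.argwhere(l==i)[:,::-1].astype(np.float32)) for i in range(1,n) if s[i,4]>=amin]
def bars(im,col,z,amin=25):
    out=[]
    for c,p in blobs(im,col,amin):
        w=np.array([at_z(im,q,z)[:2] for q in p]);m=w.mean(0)
        u,s,v=np.linalg.svd(w-m,full_matrices=False);v=v[0]*np.sign(v[0][0]) 
        e=(w-m)@v;out.append((m.round(1),round(float(np.arctan2(v[1],v[0])),3),round(float(np.ptp(e)),0),len(p),c.round(1)))
    return out
def tri(obs):
    A=np.zeros((3,3));b=np.zeros(3)
    for im,px in obs:
        c,d=ray(im,px);d/=np.linalg.norm(d);P=np.eye(3)-np.outer(d,d);A+=P;b+=P@c
    return np.linalg.solve(A,b)
E
python3 - <<'E'
from h import *
I={c:cam(c) for c in('top','scene')}
for c in I:
    for b in bars(I[c],'b',12): print(c,'b',*b)
    for b in bars(I[c],'r',112,12): print(c,'r',*b)
for k in('knob_top','lever_pivot','lever_tab','rest_mid','tray_in'):
    o=[(I[c],arm.spot_point(c,k)[0]['centre']) for c in I];print(k,tri(o).round(1))
t=I['top']['color'][110:225,225:390,::-1];cv2.imwrite('pics/ct.png',cv2.resize(t,None,fx=4.8,fy=4.8,interpolation=cv2.INTER_CUBIC))
t=I['scene']['color'][165:260,145:310,::-1];cv2.imwrite('pics/cs.png',cv2.resize(t,None,fx=4.8,fy=4.8,interpolation=cv2.INTER_CUBIC))
E
```

```text
top b [576.2 367.5] 0.11 59.0 119 [133.2 180.9]
top b [556.8 235.2] -0.113 59.0 123 [178.4 187.2]
top b [444.  245.4] -0.313 59.0 127 [174.4 226. ]
top b [439.9 367.1] -0.095 58.0 124 [132.5 227.8]
top b [ 289.  -654.2] 0.867 79.0 222 [488.7 278.2]
top r [ 603.5 -152.5] 0.063 57.0 114 [314.4 165.6]
scene b [ 224.8 -645.9] 0.341 243.0 628 [ 78.  168.5]
scene b [440.6 366.5] -0.122 58.0 61 [374.1 194.9]
scene b [444.3 246.2] -0.326 59.0 64 [339.  196.6]
scene b [557.8 235.1] -0.151 61.0 79 [344.3 218.1]
scene b [576.1 366.4] 0.077 63.0 80 [387.6 220.3]
scene r [ 600.4 -154.2] 0.063 62.0 74 [217.8 204.3]
knob_top [516.  -58.9 194.3]
lever_pivot [585.9  21.  128. ]
lever_tab [534.6  48.8 165.8]
rest_mid [ 601.1 -124.4  111.4]
tray_in [ 488.3 -472.5    3.3]
```

View pics/ct.png

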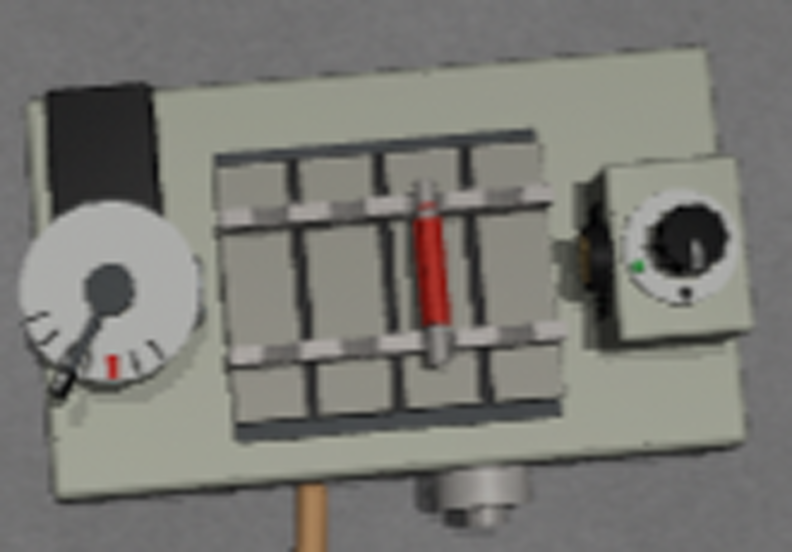

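View pics/cs.png

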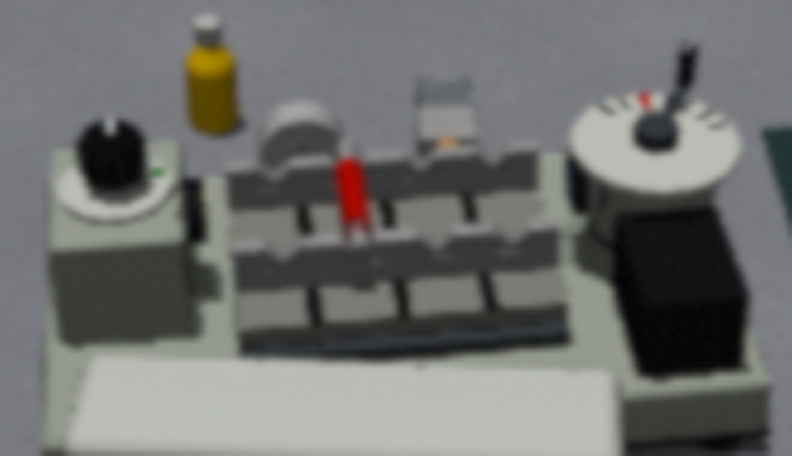

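```bash
python3 - <<'E'
from h import *
T=cam('top');S=cam('scene')
t=lambda u,v:(225+(u-.0)/4.8,110+v/4.8); s=lambda u,v:(145+u/4.8,165+v/4.8)
bk=np.array([at_z(T,t(*p),106)[:2] for p in[(270,213),(348,210),(505,196)]])
fr=np.array([at_z(T,t(*p),106)[:2] for p in[(281,351),(361,345),(518,334)]])
print(bk.round(1),fr.round(1),'pitches', 'yaws',[np.arctan2(*( (a[0]-a[-1])*[-1,1])) for a in(bk,fr)])
# rest_mid from model fit: yaw & centre
Y=np.array([66,22,-66]);B=np.vstack([np.c_[[39]*3,Y],np.c_[[-39]*3,Y]]);W=np.vstack([bk,fr])
a=B-B.mean(0);b=W-W.mean(0);yaw=np.arctan2((a[:,0]*b[:,1]-a[:,1]*b[:,0]).sum(),(a*b).sum())
Rm=np.array([[np.cos(yaw),-np.sin(yaw)],[np.sin(yaw),np.cos(yaw)]]);c=W.mean(0)-Rm@B.mean(0)
print('yaw',yaw,'c',c,'res',(W-(B@Rm.T+c)).round(1).tolist(),'rest2',c+Rm@[0,-22])
print('tab',tri([(T,t(62,383)),(S,s(687,50))]),'pivot',tri([(T,t(110,289)),(S,s(655,122))]))
print('knob',tri([(T,t(690,235)),(S,s(110,132))]),at_z(T,t(690,235),165),at_z(S,s(110,132),165))
print('plate',at_z(T,t(684,246),131), 'scale', at_z(T,t(110,291),135))
r=[t(113,367),t(38,317),t(50,340),t(80,370),t(137,362),t(155,350)]
p=at_z(T,t(110,291),135)
for q in r:
  d=at_z(T,q,133)-p; print(np.arctan2(d[1],d[0])%6.28,np.hypot(*d[:2]))
for k in('lever_tab','lever_pivot','knob_top','lamp_knob'):
  for C in ('top','scene'): print(k,C,[(round(x['p'],2),np.round(x['centre'],1)) for x in arm.spot_point(C,k)[:2]], [(round(x['p'],2),np.round(x['box'],1)) for x in arm.look_for(C,k)[:2]])
for C,im in(('top',T),('scene',S)): print('tray',[(round(x['p'],2),np.round(x['box'],1)) for x in arm.look_for(C,'tray')[:2]])
h=cv2.cvtColor(T['color'],cv2.COLOR_RGB2HSV);sub=((h[:,:,0]>45)&(h[:,:,0]<90)&(h[:,:,1]>100)).astype(np.uint8)[175:245,395:445]
pts=np.argwhere(sub)[:,::-1]+[395,175];w=np.array([at_z(T,q,6)[:2] for q in pts]).astype(np.float32);print('tray rect',cv2.minAreaRect(w),len(w))
E
```

```text
[[ 635.8  -63.8]
 [ 637.1 -107.9]
 [ 644.3 -196.7]] [[ 557.3  -69.2]
 [ 560.4 -114.2]
 [ 565.9 -202.5]] pitches yaws [np.float64(0.06446337538344392), np.float64(0.06382908017257509)]
yaw 0.06840401351477086 c [ 600.63355535 -133.05088349] res [[0.7, 0.7], [-0.9, 0.5], [0.3, -0.5], [0.1, 0.7], [0.2, -0.4], [-0.4, -1.0]] rest2 [ 602.13727034 -154.99943335]
tab [536.16775031  51.12976016 160.86243609] pivot [588.54068579  25.74483479 144.90891761]
knob [ 612.35927205 -287.61574202  165.56448599] [ 612.43900217 -287.29404589  165.        ] [ 611.40324572 -288.16778022  165.        ]
plate [ 611.39734523 -291.4873046   131.        ] scale [588.51791501  25.1959202  135.        ]
3.1719573381532986 41.79853912932122
1.9053417659844294 42.11998738448244
2.246449121806394 42.53224934575654
2.7728813861215102 46.40062835471604
3.4953728319059794 41.75805814409487
3.783241812802948 40.776074024926814
lever_tab top [(0.61, array([234.8, 189.5])), (0.37, array([246.1, 170.4]))] [(0.52, array([244. , 177.5,  15.2,  27.4]))]
lever_tab scene [(0.4, array([288.8, 176.2])), (0.17, array([187. , 189.5]))] [(0.65, array([283.5, 184.1,  12. ,  18.5])), (0.47, array([229.3, 223.7, 149.4,  91. ]))]
lever_pivot top [(0.72, array([245.5, 170.5]))] [(0.56, array([305.9, 169.4, 155.8, 101.8]))]
lever_pivot scene [(0.64, array([278.9, 193.8])), (0.56, array([339.3, 200.4]))] [(0.6, array([229.2, 223.8, 150.8, 101.1])), (0.3, array([167.9, 197.3,  15.6,  14.6]))]
knob_top top [(0.52, array([370., 163.]))] [(0.53, array([365.6, 157.6,  17.7,  11.1])), (0.27, array([316.4, 168.2,   6.8,  43.4]))]
knob_top scene [] [(0.59, array([168.8, 196.2,  15.1,  14.7]))]Traceback (most recent call last):
  File "<stdin>", line 20, in <module>
ValueError: it knows: bench, brush, gauge, knob_top, lever_pivot, lever_tab, loupe, master, micrometer, oiler, rest, rest_mid, set_ring, tray, tray_in
```

The stage crops show the lever two or three notches up; the angle against the red line is about 0.57 rad. I'll overlay both candidates to decide.

```bash
cat >> h.py <<'E'
def plan(p,head,name=''):
    s=arm.read_state();M=R.from_quat(s['ee_rot']).as_matrix()
    d=M.T@(np.array(p,float)-s['position']);h0=np.arctan2(M[1,0],M[0,0])
    dh=(head-h0+np.pi/2)%np.pi-np.pi/2
    # target tool frame: straight down at heading h0+dh
    h=h0+dh;N=np.array([[np.cos(h),np.sin(h),0],[np.sin(h),-np.cos(h),0],[0,0,-1]]).astype(float)
    rv=np.degrees(R.from_matrix(M.T@N).as_rotvec())
    print(name,'shift m',(d/1000).round(4),'rot',rv.round(1),'j6',s['joints'][5].round(2),'pos',np.round(s['position'],1),'w',round(s['gripper_width'],1),'t',round(s['clock'],1))
YAW=.068; C=np.array([600.6,-133.0]); PIV=np.array([588.5,25.5])
def bw(x,y):return C+R.from_euler('z',YAW).as_matrix()[:2,:2]@[x,y]
E
python3 - <<'E'
from h import *
T=cam('top');S=cam('scene')
outs=[]
for im,x0,y0 in((T,225,150),(S,262,168)):
  for q in(.628,.942):
    f=10;o=cv2.resize(im['color'][y0:y0+55,x0:x0+38,::-1],None,fx=f,fy=f,interpolation=cv2.INTER_CUBIC).copy()
    h=1.833+YAW+q;u=np.array([np.cos(h),np.sin(h)]);v=np.array([-u[1],u[0]])
    def L(P):
        pp=((proj(im,P)-[x0,y0]+.5)*f).astype(int);cv2.polylines(o,[pp],True,(0,255,255),1)
    L([np.r_[PIV+58*u+a*8*u+b*4*v,167] for a,b in((1,1),(1,-1),(-1,-1),(-1,1))])
    L([np.r_[PIV+58*u+a*8*u+b*4*v,143] for a,b in((1,1),(1,-1),(-1,-1),(-1,1))])
    L([np.r_[PIV,143],np.r_[PIV+58*u,143]])
    outs.append(cv2.resize(o,(200,290)))
cv2.imwrite('pics/ov.png',np.hstack(outs))
h=cv2.cvtColor(T['color'],cv2.COLOR_RGB2HSV);sub=((h[:,:,0]>45)&(h[:,:,0]<90)&(h[:,:,1]>100)).astype(np.uint8)[175:245,395:445]
pts=np.argwhere(sub)[:,::-1]+[395,175];w=np.array([at_z(T,q,6)[:2] for q in pts]).astype(np.float32);print('tray',cv2.minAreaRect(w),len(w))
plan([537,54,205],2.6)
E
```

```text
tray ((486.04754638671875, -465.5019226074219), (134.18824768066406, 70.01600646972656), 3.2664077281951904) 1103
 shift m [0.4716 0.3624 0.0263] rot [-0.   0.   7.7] j6 -0.26 pos [247.8 573.8 231.3] w 85.2 t 3.0
```

View pics/ov.png

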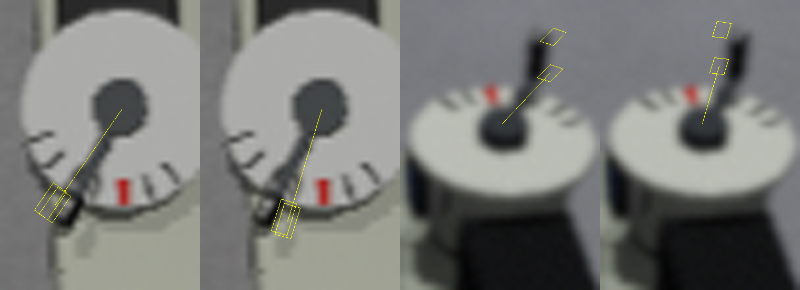

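>>> {"fn": "servo_tool", "kwargs": {
  "increments": [
    [0.45,0.47,0.362,0.02,0,0,7],
    [0.45,0.47,0.362,0.02,0,0,7],
    [0.45,0.47,0.362,0.02,0,0,7],
    [0.45,0.47,0.362,0.02,0,0,7],
    [0.45,0.47,0.362,0.02,0,0,7],
    [0.45,0.47,0.362,0.02,0,0,7],
    [0.45,0.47,0.362,0.02,0,0,7],
    [0.45,0.47,0.362,0.02,0,0,7],
    [0.45,0.47,0.362,0.02,0,0,7],
    [0.45,0.47,0.362,0.02,0,0,7],
    [0.45,0.47,0.362,0.02,0,0,7],
    [0.45,0.47,0.362,0.02,0,0,7]
  ]
}}

```text
clock: 4.5
position: [535.5, 55.3, 211.3]
ee_rot: [0.965, -0.262, -0.0, -0.0]
contact_force: [-0.6, 0.7, -0.2]
gripper_width: 38.2
grasp_force: 0.0
```

```bash
python3 - <<'E'
from h import *
plan([536,51,148],2.66)
E
```

```text
shift m [0.0026 0.0035 0.0633] rot [-0.   0.  -2.8] j6 0.64 pos [535.5  55.3 211.3] w 38.2 t 4.5
```

>>> {"fn": "servo_tool", "kwargs": {
  "increments": [
    [0.45,0.003,0.003,0.033,0,0,-3],
    [0.45,0.003,0.003,0.063,0,0,-3],
    [0.45,0.003,0.003,0.063,0,0,-3],
    [0,0.003,0.003,0.063,0,0,-3],
    [0,0.003,0.003,0.063,0,0,-3],
    [0,0.003,0.003,0.063,0,0,-3],
    [0,0.003,0.003,0.063,0,0,-3],
    [0,0.003,0.003,0.063,0,0,-3]
  ]
}}

```text
clock: 5.5
position: [537.7, 51.8, 150.0]
ee_rot: [0.972, -0.236, 0.001, -0.001]
contact_force: [-2.3, 4.0, 6.4]
gripper_width: 5.8
grasp_force: 62.3
```

```bash
python3 - <<'E'
from h import *
st()
im=cam('top');o=im['color'][130:230,200:310,::-1];o2=cam('scene')['color'][140:240,235:345,::-1]
cv2.imwrite('pics/g1.png',cv2.resize(np.hstack([o,o2]),None,fx=3.6,fy=3.6,interpolation=cv2.INTER_CUBIC))
E
```

```text
t 5.5 pos [537.7  51.8 150. ] q [ 0.396  0.315 -0.319 -0.    -0.933  0.698] w 5.8
[[ 0.889 -0.459  0.003]
 [-0.459 -0.889  0.002]
 [ 0.002 -0.003 -1.   ]]
```

View pics/g1.png

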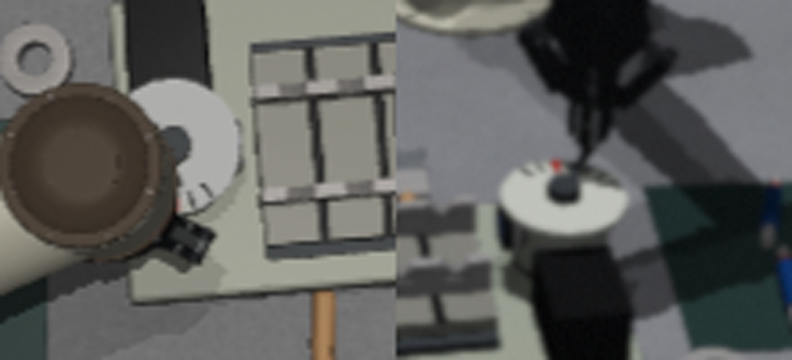

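The tab is gripped (5.8 mm, 62 N). Next I swing it along the arc towards the end stop.

>>> {"fn": "servo_tool", "kwargs": {
  "increments": [
    [0,0.0002,-0.005,0,0,0,5],
    [0,0.0009,-0.0099,0,0,0,10],
    [0,0.002,-0.0148,0,0,0,15],
    [0,0.0034,-0.0196,0,0,0,20],
    [0,0.0054,-0.0242,0,0,0,25],
    [0,0.0077,-0.0286,0,0,0,30],
    [0,0.0103,-0.0328,0,0,0,35],
    [0,0.0103,-0.0328,0,0,0,35]
  ]
}}

```text
clock: 6.6
position: [563.0, 77.8, 150.1]
ee_rot: [0.856, -0.518, 0.001, -0.003]
contact_force: [-0.6, 7.8, 5.0]
gripper_width: 6.6
grasp_force: 62.2
```

```bash
python3 - <<'E'
from h import *
s=st();print(s['contact_force'],s['wrist_torque']);d=np.array(s['position'][:2])-PIV;print(np.hypot(*d),np.arctan2(d[1],d[0])-1.833-YAW)
E
```

```text
t 6.6 pos [563.   77.8 150.1] q [ 0.422  0.358 -0.252 -0.001 -0.954  0.062] w 6.6
[[ 0.464 -0.886  0.006]
 [-0.886 -0.464  0.004]
 [-0.001 -0.007 -1.   ]]
[-0.6477978   7.84284693  5.04640962] [2.21290636 0.39828829 0.0915476 ]
58.20228787409311 0.12268385098710405
```

>>> {"fn": "servo_tool", "kwargs": {
  "increments": [
    [0,0.0001,-0.003,0,0,0,3],
    [0,0.0003,-0.006,0,0,0,6],
    [0,0.0003,-0.006,0,0,0,6]
  ]
}}

```text
clock: 6.98
position: [568.8, 80.5, 150.1]
ee_rot: [0.827, -0.562, 0.002, -0.004]
contact_force: [-0.1, 8.7, 4.0]
gripper_width: 6.5
grasp_force: 62.1
```

>>> {"fn": "servo_tool", "kwargs": {
  "increments": [
    [0.4,0,0,0,0,0,0],
    [0.4,0,0,0,0,0,0],
    [0.4,0,0,0,0,0,0],
    [0.4,0,0,-0.06,0,0,0],
    [0.4,0,0,-0.1,0,0,0],
    [0.4,0,0,-0.1,0,0,0]
  ]
}}

```text
clock: 7.72
position: [568.2, 77.9, 252.3]
ee_rot: [0.827, -0.562, 0.003, -0.003]
contact_force: [-0.1, 0.5, -0.3]
gripper_width: 33.8
grasp_force: 0.0
```

```bash
python3 - <<'E'
from h import *
plan([*bw(0,-22)+[0,0],190],YAW,'master')
S=cam('scene')
print(bars(S,'r',112,12))
x0,y0,f=262,160,8;o=cv2.resize(S['color'][y0:y0+60,x0:x0+60,::-1],None,fx=f,fy=f,interpolation=cv2.INTER_CUBIC).copy()
for q in(0,.314):
    h=1.833+YAW+q;u=np.array([np.cos(h),np.sin(h)])
    pp=((proj(S,[np.r_[PIV+58*u,143],np.r_[PIV+58*u,167]])-[x0,y0]+.5)*f).astype(int);cv2.polylines(o,[pp],False,(0,255,255),1)
cv2.imwrite('pics/l1.png',o)
E
```

```text
master shift m [0.2289 0.0549 0.0621] rot [ -0.4  -0.3 -72.3] j6 -0.04 pos [568.2  77.9 252.3] w 33.8 t 7.7
[(array([ 599.6, -154.2]), 0.06, 58.0, 72, array([217.8, 204.1]))]
```

View pics/l1.png

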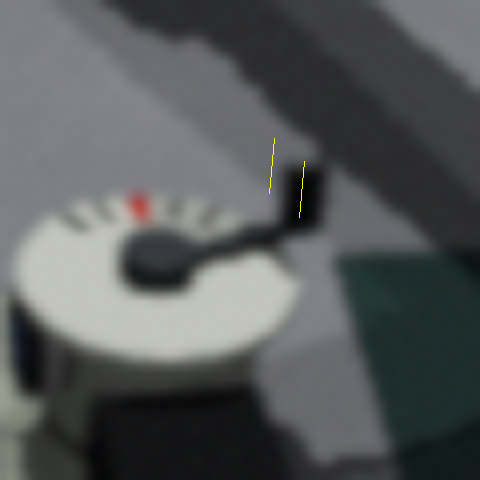

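The lever tab sits close to the q=0 overlay, but there is a dark mark at (285,258) beyond it. I'll check from the top once the gripper is clear.

>>> {"fn": "servo_tool", "kwargs": {
  "increments": [
    [0.5,0.04,0.01,0,0,0,-10],
    [0.5,0.08,0.02,0,0,0,-20],
    [0.5,0.12,0.03,0,0,0,-30],
    [0.5,0.16,0.04,0.01,0,0,-40],
    [0.5,0.19,0.05,0.02,0,0,-50],
    [0.5,0.229,0.055,0.04,0,0,-60],
    [0.5,0.229,0.055,0.06,0,0,-70],
    [0.5,0.229,0.055,0.06,0,0,-72],
    [0.5,0.229,0.055,0.06,0,0,-72]
  ]
}}

```text
clock: 8.9
position: [599.8, -155.2, 188.3]
ee_rot: [1.0, 0.031, -0.0, 0.0]
contact_force: [0.1, 0.8, 1.0]
gripper_width: 43.2
grasp_force: 0.0
```

```bash
python3 - <<'E'
from h import *
b=bw(0,-22);print(b)
plan([*b,105],YAW,'master')
T=cam('top');S=cam('scene')
o=T['color'][145:205,215:275,::-1];o2=S['color'][160:220,255:315,::-1]
cv2.imwrite('pics/l2.png',cv2.resize(np.hstack([o,o2]),None,fx=6.6,fy=6.6,interpolation=cv2.INTER_CUBIC))
E
```

```text
[ 602.09484735 -154.9491556 ]
master shift m [ 0.0024 -0.0001  0.0833] rot [ 0.   0.  -0.3] j6 1.62 pos [ 599.8 -155.2  188.3] w 43.2 t 8.9
```

View pics/l2.png

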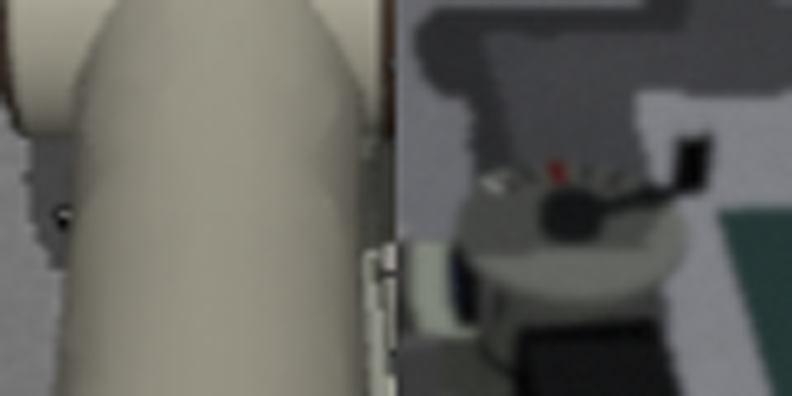

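>>> {"fn": "servo_tool", "kwargs": {
  "increments": [
    [0.5,0.002,0,0.05,0,0,0],
    [0.5,0.002,0,0.086,0,0,0],
    [0.5,0.002,0,0.086,0,0,0],
    [0,0.002,0,0.086,0,0,0],
    [0,0.002,0,0.086,0,0,0],
    [0,0.002,0,0.086,0,0,0],
    [0,0.002,0,0.086,0,0,0],
    [0,0.002,0,0.086,0,0,0]
  ]
}}

```text
clock: 10.0
position: [603.5, -154.5, 105.0]
ee_rot: [0.999, 0.032, 0.003, 0.0]
contact_force: [-0.0, 4.3, 6.8]
gripper_width: 14.1
grasp_force: 59.4
```

>>> {"fn": "servo_tool", "kwargs": {
  "increments": [
    [0,0,0,-0.03,0,0,0],
    [0,0,0,-0.08,0,0,0],
    [0,0,0,-0.11,0,0,0],
    [0,0,0,-0.12,0,0,0],
    [0,0,0,-0.12,0,0,0]
  ]
}}

```text
clock: 10.62
position: [601.5, -155.2, 222.2]
ee_rot: [1.0, 0.031, 0.0, -0.0]
contact_force: [-0.7, 0.1, -1.6]
gripper_width: 13.9
grasp_force: 58.8
```

```bash
python3 - <<'E'
from h import *
plan([487,-467,100],.057,'tray')
E
```

```text
tray shift m [-0.1339  0.304   0.1221] rot [-0.  -0.   0.3] j6 1.63 pos [ 601.5 -155.2  222.2] w 13.9 t 10.6
```

>>> {"fn": "servo_tool", "kwargs": {
  "increments": [
    [0,-0.02,0.05,0,0,0,0],
    [0,-0.05,0.11,0,0,0,0],
    [0,-0.08,0.17,0,0,0,0],
    [0,-0.11,0.23,0,0,0,0],
    [0,-0.134,0.29,0.02,0,0,0],
    [0,-0.134,0.304,0.07,0,0,0],
    [0,-0.134,0.304,0.12,0,0,0],
    [0,-0.134,0.304,0.16,0,0,0],
    [0,-0.134,0.304,0.19,0,0,0],
    [0,-0.134,0.304,0.205,0,0,0],
    [0,-0.134,0.304,0.205,0,0,0]
  ]
}}

```text
clock: 12.0
position: [486.3, -466.4, 15.3]
ee_rot: [0.999, 0.032, -0.002, -0.001]
contact_force: [0.7, -0.7, -0.9]
gripper_width: 13.6
grasp_force: 58.9
```

```bash
python3 - <<'E'
from h import *
s=st();print(s['contact_force'])
T=cam('top')
print(bars(T,'r',20,12)); print([(round(x['p'],2),at_z(T,x['centre'],6).round(1)) for x in arm.spot_point('top','tray_in')[:2]])
S=cam('scene');print(bars(S,'r',20,12)); print([(round(x['p'],2),at_z(S,x['centre'],6).round(1)) for x in arm.spot_point('scene','tray_in')[:2]])
o=T['color'][145:205,215:275,::-1];o2=T['color'][180:240,390:450,::-1]
cv2.imwrite('pics/l3.png',cv2.resize(np.hstack([o,o2]),None,fx=6.6,fy=6.6,interpolation=cv2.INTER_CUBIC))
E
```

```text
t 12.0 pos [ 486.3 -466.4   15.3] q [-0.525  0.669 -0.092 -0.    -0.814  2.159] w 13.6
[[ 0.998  0.063 -0.003]
 [ 0.063 -0.998  0.002]
 [-0.003 -0.002 -1.   ]]
[ 0.69640597 -0.69387826 -0.92142451]
[]
[(0.88, array([ 480.3, -470.1,    6. ]))]
[]
[(0.79, array([ 496.6, -473.7,    6. ]))]
```

View pics/l3.png

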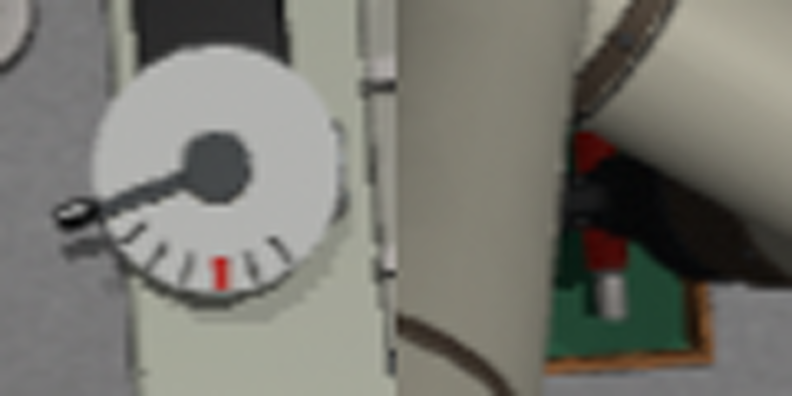

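The lever covers tick 0: three ticks are visible left of the red line and two right of it. The master is inside the tray, so I lower and release it.

>>> {"fn": "servo_tool", "kwargs": {
  "increments": [
    [0,0,0,0.004,0,0,0],
    [0,0,0,0.004,0,0,0],
    [0.3,0,0,0.004,0,0,0],
    [0.3,0,0,0.004,0,0,0],
    [0.3,0,0,0.004,0,0,0],
    [0.3,0,0,-0.05,0,0,0],
    [0.5,0,0,-0.11,0,0,0],
    [0.5,0,0,-0.17,0,0,0],
    [0.5,0,0,-0.21,0,0,0],
    [0.5,0,0,-0.21,0,0,0]
  ]
}}

```text
clock: 13.45
position: [488.8, -468.3, 232.6]
ee_rot: [0.999, 0.032, 0.004, 0.003]
contact_force: [-0.6, -0.7, -0.8]
gripper_width: 42.5
grasp_force: 0.0
```

```bash
python3 - <<'E'
from h import *
for c in('top','scene'):
    im=cam(c);print(bars(im,'r',18,12))
    for b in bars(im,'b',12): print(c,*b)
plan([556.8,235.2,220],-.12,'g')
E
```

```text
[]
top [576.1 367.2] 0.117 58.0 123 [133.3 181. ]
top [556.7 235. ] -0.112 59.0 122 [178.5 187.2]
top [443.8 245. ] -0.318 59.0 127 [174.6 226.1]
top [439.9 366.8] -0.095 58.0 128 [132.6 227.8]
top [ 287.6 -654. ] 0.554 82.0 243 [488.6 278.7]
[(array([ 461.5, -469.8]), -0.322, 17.0, 12, array([117. , 205.1]))]
scene [ 225.3 -645.5] 0.344 243.0 632 [ 78.  168.6]
scene [440.5 366.5] -0.127 58.0 63 [374.1 194.9]
scene [444.5 246.3] -0.33 59.0 63 [339.  196.7]
scene [557.6 234.9] -0.156 61.0 79 [344.2 218.1]
scene [576.3 366.2] 0.057 64.0 83 [387.5 220.4]
g shift m [ 0.1138 -0.6961  0.0077] rot [-0.  -0.  10.5] j6 2.16 pos [ 487.1 -466.7  227.3] w 43.0 t 13.6
```

>>> {"fn": "servo_tool", "kwargs": {
  "increments": [
    [0.5,0.114,-0.696,0,0,0,10],
    [0.5,0.114,-0.696,0,0,0,10],
    [0.5,0.114,-0.696,0,0,0,10],
    [0.5,0.114,-0.696,0,0,0,10],
    [0.5,0.114,-0.696,0,0,0,10],
    [0.5,0.114,-0.696,0,0,0,10],
    [0.5,0.114,-0.696,0,0,0,10],
    [0.5,0.114,-0.696,0,0,0,10],
    [0.5,0.114,-0.696,0,0,0,10],
    [0.5,0.114,-0.696,0,0,0,10],
    [0.5,0.114,-0.696,0,0,0,10],
    [0.5,0.114,-0.696,0,0,0,10]
  ]
}}

```text
clock: 15.05
position: [556.1, 237.7, 224.7]
ee_rot: [0.999, -0.054, -0.002, 0.001]
contact_force: [0.6, -0.8, 0.1]
gripper_width: 42.6
grasp_force: 0.0
```

```bash
python3 - <<'E'
from h import *
for c in('top','scene'):
    im=cam(c);print(bars(im,'r',18,12))
    for b in bars(im,'b',12): print(c,*b)
plan([556.8,235.2,5],-.125,'g')
E
```

```text
[(array([ 486.1, -465. ]), 0.085, 56.0, 109, array([420.4, 209.5]))]
top [575.9 232.5] 0.139 22.0 43 [179.4 180.7]
top [534.5 236.4] -0.666 20.0 30 [177.9 194.8]
top [443.4 245.5] -0.31 58.0 128 [174.4 226.2]
top [ 287.4 -654. ] 0.367 81.0 255 [488.6 278.7]
[(array([ 484.7, -466.3]), 0.082, 58.0, 61, array([116.9, 209.5]))]
scene [ 225.3 -645.6] 0.345 242.0 631 [ 78.  168.6]
scene [444.5 246.3] -0.33 59.0 63 [339.  196.7]
scene [577.5 366.6] 0.016 64.0 81 [387.8 220.6]
scene [575.6 232.9] -0.341 27.0 28 [345.  221.7]
g shift m [0.0013 0.0003 0.2201] rot [0.1 0.2 0.9] j6 0.79 pos [556.3 236.1 225.1] w 42.1 t 15.2
```

>>> {"fn": "servo_tool", "kwargs": {
  "increments": [
    [0.5,0.001,0,0.06,0,0,1],
    [0.5,0.001,0,0.12,0,0,1],
    [0.5,0.001,0,0.17,0,0,1],
    [0.5,0.001,0,0.2,0,0,1],
    [0.5,0.001,0,0.219,0,0,1],
    [0.5,0.001,0,0.219,0,0,1],
    [0,0.001,0,0.219,0,0,1],
    [0,0.001,0,0.219,0,0,1],
    [0,0.001,0,0.219,0,0,1],
    [0,0.001,0,0.219,0,0,1],
    [0,0.001,0,0.219,0,0,1]
  ]
}}

```text
clock: 16.52
position: [558.7, 234.7, 9.7]
ee_rot: [0.998, -0.064, 0.001, -0.0]
contact_force: [0.3, -2.2, 6.0]
gripper_width: 12.3
grasp_force: 59.3
```

>>> {"fn": "servo_tool", "kwargs": {
  "increments": [
    [0,0,0,-0.04,0,0,0],
    [0,0,0,-0.1,0,0,0],
    [0,0,0,-0.16,0,0,0],
    [0,0,0,-0.21,0,0,0],
    [0,0,0,-0.22,0,0,0],
    [0,0,0,-0.22,0,0,0]
  ]
}}

```text
clock: 17.27
position: [557.5, 234.8, 228.2]
ee_rot: [0.998, -0.064, -0.0, -0.001]
contact_force: [-0.1, -1.0, -1.8]
gripper_width: 12.2
grasp_force: 58.6
```

```bash
python3 - <<'E'
from h import *
for i,y in((1,-66),(2,-22),(3,22),(4,66)): print(i,bw(0,y))
plan([*bw(0,-66),200],YAW,'place1')
for c in('top','scene'):
    im=cam(c)
    for b in bars(im,'b',215,12): print(c,*b)
E
```

```text
1 [ 605.08454205 -198.84746679]
2 [ 602.09484735 -154.9491556 ]
3 [ 599.10515265 -111.0508444 ]
4 [596.11545795 -67.15253321]
place1 shift m [0.1029 0.424  0.0277] rot [ -0.1   0.  -11.3] j6 0.78 pos [557.5 234.8 228.2] w 12.2 t 17.3
top [444.1 199.6] -0.313 49.0 127 [174.4 226.3]
top [459.2 301.5] -0.334 14.0 17 [132.6 220.4]
top [ 313.3 -554.7] 0.353 68.0 262 [488.7 278.8]
scene [ 556.  -529.1] 0.343 185.0 633 [ 78.  168.6]
scene [723.2 150.6] -0.33 45.0 63 [339.  196.7]
scene [824.  242.3] 0.054 49.0 83 [387.7 220.5]
```

>>> {"fn": "servo_tool", "kwargs": {
  "increments": [
    [0,0.02,0.06,0,0,0,-3],
    [0,0.04,0.12,0,0,0,-6],
    [0,0.06,0.18,0,0,0,-9],
    [0,0.08,0.24,0,0,0,-11.3],
    [0,0.09,0.3,0,0,0,-11.3],
    [0,0.102,0.36,0,0,0,-11.3],
    [0,0.103,0.41,0,0,0,-11.3],
    [0,0.103,0.424,0.03,0,0,-11.3],
    [0,0.103,0.424,0.07,0,0,-11.3],
    [0,0.103,0.424,0.1,0,0,-11.3],
    [0,0.103,0.424,0.1,0,0,-11.3]
  ]
}}

```text
clock: 18.75
position: [602.8, -198.8, 123.3]
ee_rot: [0.999, 0.034, -0.005, -0.001]
contact_force: [0.1, -0.3, -1.0]
gripper_width: 12.1
grasp_force: 58.7
```

```bash
python3 - <<'E'
from h import *
plan([*bw(0,-66),111],YAW,'place1')
T=cam('top');S=cam('scene')
for c,im in(('top',T),('scene',S)):
    for b in bars(im,'b',128,8)[:9]: print(c,*b)
o=T['color'][130:205,270:370,::-1];o2=S['color'][155:230,150:250,::-1]
cv2.imwrite('pics/p1.png',cv2.resize(np.hstack([o,o2]),None,fx=4,fy=4,interpolation=cv2.INTER_CUBIC))
E
```

```text
place1 shift m [0.0024 0.0003 0.0123] rot [-0.1  0.6 -0. ] j6 1.7 pos [ 602.8 -198.8  123.3] w 12.1 t 18.8
top [564.4 329.9] 0.111 53.0 122 [133.3 180.9]
top [444.4 218.9] -0.309 53.0 126 [174.6 226. ]
top [440.7 329.4] -0.095 53.0 128 [132.6 227.8]
top [ 302.8 -597.2] 0.633 74.0 239 [488.6 278.5]
scene [ 414.5 -579. ] 0.345 210.0 632 [ 78.  168.6]
scene [600.6 295.6] -0.098 50.0 64 [374.2 194.9]
scene [603.8 191.6] -0.33 51.0 63 [339.  196.7]
scene [718.  295.2] 0.059 55.0 82 [387.5 220.5]
```

View pics/p1.png

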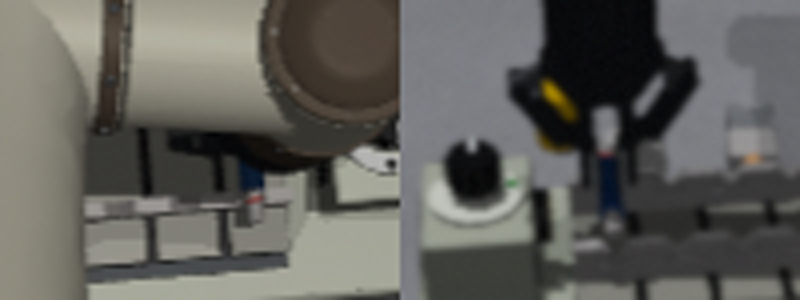

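>>> {"fn": "servo_tool", "kwargs": {
  "increments": [
    [0,0.002,0,0.006,0,0.5,0],
    [0,0.002,0,0.012,0,0.5,0],
    [0,0.002,0,0.012,0,0.5,0]
  ]
}}

```text
clock: 19.23
position: [607.5, -198.8, 116.1]
ee_rot: [0.999, 0.034, 0.004, -0.0]
contact_force: [-0.4, 0.4, -0.9]
gripper_width: 11.9
grasp_force: 58.7
```

>>> {"fn": "servo_tool", "kwargs": {
  "increments": [
    [0,0,0,0.002,0,0,0],
    [0,0,0,0.002,0,0,0]
  ]
}}

```text
clock: 19.48
position: [607.8, -198.9, 114.3]
ee_rot: [0.999, 0.034, 0.004, -0.0]
contact_force: [-0.3, -0.7, -0.6]
gripper_width: 12.0
grasp_force: 58.7
```

>>> {"fn": "servo_tool", "kwargs": {
  "increments": [
    [0,-0.0025,0,0.003,0,-0.4,0],
    [0,-0.0025,0,0.003,0,-0.4,0],
    [0,-0.0025,0,0.003,0,-0.4,0]
  ]
}}

```text
clock: 19.85
position: [605.2, -199.1, 111.2]
ee_rot: [0.999, 0.034, 0.001, -0.0]
contact_force: [0.9, -0.2, -0.3]
gripper_width: 12.1
grasp_force: 58.7
```

>>> {"fn": "servo_tool", "kwargs": {
  "increments": [
    [0,0,0,0.003,0,0,0],
    [0,0,0,0.003,0,0,0],
    [0.15,0,0,0.003,0,0,0],
    [0.3,0,0,0.003,0,0,0],
    [0.3,0,0,0.003,0,0,0],
    [0.3,0,0,0.003,0,0,0]
  ]
}}

```text
clock: 20.6
position: [605.2, -199.2, 107.9]
ee_rot: [0.999, 0.034, 0.001, -0.0]
contact_force: [0.4, -0.1, -0.2]
gripper_width: 25.7
grasp_force: 0.0
```

>>> {"fn": "servo_tool", "kwargs": {
  "increments": [
    [0.3,0,0,-0.02,0,0,0],
    [0.3,0,0,-0.05,0,0,0],
    [0.3,0,0,-0.1,0,0,0],
    [0.4,0,0,-0.12,0,0,0],
    [0.4,0,0,-0.12,0,0,0]
  ]
}}

```text
clock: 21.22
position: [606.0, -199.3, 230.1]
ee_rot: [0.999, 0.034, 0.003, 0.0]
contact_force: [-0.9, 0.6, -0.3]
gripper_width: 34.1
grasp_force: 0.0
```

```bash
python3 - <<'E'
from h import *
print(bw(0,-66))
plan([443.8,245.3,220],-.318,'g2')
for c in('top','scene'):
    im=cam(c)
    for b in bars(im,'b',112,8)[:9]: print(c,*b)
    for b in bars(im,'b',12,8)[:9]: print(c,*b)
E
```

```text
[ 605.08454205 -198.84746679]
g2 shift m [-0.1314 -0.4547  0.009 ] rot [-0.  -0.3 22.2] j6 1.7 pos [ 606.  -199.3  230.1] w 34.1 t 21.2
top [566. 335.] 0.111 54.0 122 [133.3 180.9]
top [ 578.1 -200.9] -1.127 13.0 11 [332.5 174.8]
top [444.3 222.4] -0.313 54.0 125 [174.6 226. ]
top [440.5 334.8] -0.091 53.0 125 [132.5 227.8]
top [ 301.2 -605. ] 0.681 75.0 234 [488.6 278.3]
top [576.2 367.3] 0.111 59.0 122 [133.3 180.9]
top [ 589.4 -215. ] -1.127 14.0 11 [332.5 174.8]
top [443.9 245. ] -0.313 59.0 125 [174.6 226. ]
top [439.8 367.1] -0.091 58.0 125 [132.5 227.8]
top [ 288.5 -654. ] 0.681 81.0 234 [488.6 278.3]
scene [ 388.2 -588.2] 0.344 214.0 632 [ 78.  168.6]
scene [578.3 305.4] -0.126 52.0 62 [374.2 194.9]
scene [582.3 199.2] -0.313 57.0 65 [339.1 196.8]
scene [ 623.7 -196.9] 0.048 14.0 14 [202.5 209.7]
scene [698.3 305. ] 0.061 56.0 84 [387.5 220.4]
scene [ 225.2 -645.5] 0.344 242.0 632 [ 78.  168.6]
scene [440.5 366.7] -0.126 58.0 62 [374.2 194.9]
scene [445.1 246.4] -0.313 64.0 65 [339.1 196.8]
scene [ 491.9 -202.3] 0.048 16.0 14 [202.5 209.7]
scene [576.5 366.2] 0.061 63.0 84 [387.5 220.4]
```

>>> {"fn": "servo_tool", "kwargs": {
  "increments": [
    [0.5,-0.131,-0.455,0,0,0,22],
    [0.5,-0.131,-0.455,0,0,0,22],
    [0.5,-0.131,-0.455,0,0,0,22],
    [0.5,-0.131,-0.455,0,0,0,22],
    [0.5,-0.131,-0.455,0,0,0,22],
    [0.5,-0.131,-0.455,0,0,0,22],
    [0.5,-0.131,-0.455,0,0,0,22],
    [0.5,-0.131,-0.455,0,0,0,22],
    [0.5,-0.131,-0.455,0,0,0,22],
    [0.5,-0.131,-0.455,0,0,0,22],
    [0.5,-0.131,-0.455,0,0,0,22]
  ]
}}

```text
clock: 22.7
position: [443.3, 244.7, 227.4]
ee_rot: [0.987, -0.158, 0.0, 0.0]
contact_force: [0.0, 0.3, -0.6]
gripper_width: 42.4
grasp_force: 0.0
```

```bash
python3 - <<'E'
from h import *
for c in('top','scene'):
    im=cam(c)
    for b in bars(im,'b',112,20)[:9]: print(c,*b)
plan([444,245.5,6],-.318,'g2')
print([(m,a,n) for m,a,_,n,_ in bars(im,'b',12,20)])
E
```

```text
top [ 603.3 -196.3] 0.064 58.0 117 [330.6 165.6]
top [566.  335.1] 0.114 54.0 121 [133.3 181. ]
top [459.6 216.9] -0.226 23.0 49 [176.7 220.2]
top [ 301. -605.] 0.62 75.0 236 [488.6 278.4]
scene [ 388.4 -588.1] 0.345 215.0 632 [ 78.  168.6]
scene [580.3 306.1] -0.205 52.0 55 [374.6 195.3]
scene [596.4 193.5] -0.229 24.0 22 [338.3 199.6]
scene [ 603.3 -197.1] 0.11 59.0 75 [202.5 205.4]
scene [698.2 305. ] 0.057 56.0 83 [387.5 220.4]
g2 shift m [-0.     -0.0008  0.2218] rot [-0.  -0.1  0.1] j6 0.43 pos [443.5 244.8 227.8] w 42.9 t 22.8
[(array([ 225.4, -645.5]), 0.345, 632), (array([442.8, 367.4]), -0.205, 55), (array([461. , 239.9]), -0.229, 22), (array([ 468.8, -202.6]), 0.11, 75), (array([576.3, 366.2]), 0.057, 83)]
```

>>> {"fn": "servo_tool", "kwargs": {
  "increments": [
    [0.5,0.0005,-0.001,0.06,0,0,0],
    [0.5,0.0005,-0.001,0.12,0,0,0],
    [0.5,0.0005,-0.001,0.17,0,0,0],
    [0.5,0.0005,-0.001,0.2,0,0,0],
    [0.5,0.0005,-0.001,0.222,0,0,0],
    [0.5,0.0005,-0.001,0.222,0,0,0],
    [0,0.0005,-0.001,0.222,0,0,0],
    [0,0.0005,-0.001,0.222,0,0,0],
    [0,0.0005,-0.001,0.222,0,0,0],
    [0,0.0005,-0.001,0.222,0,0,0],
    [0,0.0005,-0.001,0.222,0,0,0]
  ]
}}

```text
clock: 24.18
position: [445.1, 247.1, 7.4]
ee_rot: [0.988, -0.157, 0.002, -0.001]
contact_force: [0.4, -1.2, 7.2]
gripper_width: 13.4
grasp_force: 59.1
```

>>> {"fn": "servo_tool", "kwargs": {
  "increments": [
    [0,0,0,-0.04,0,0,0],
    [0,0,0,-0.1,0,0,0],
    [0,0,0,-0.16,0,0,0],
    [0,0,0,-0.21,0,0,0],
    [0,0,0,-0.225,0,0,0],
    [0,0,0,-0.225,0,0,0]
  ]
}}

```text
clock: 24.92
position: [443.7, 246.8, 231.4]
ee_rot: [0.988, -0.157, 0.001, -0.001]
contact_force: [-0.6, 0.8, -1.7]
gripper_width: 13.1
grasp_force: 58.9
```

```bash
python3 - <<'E'
from h import *
plan([*bw(0,-22),125],YAW,'place2')
E
```

```text
place2 shift m [0.2751 0.333  0.106 ] rot [ -0.1  -0.1 -22. ] j6 0.43 pos [443.7 246.8 231.4] w 13.1 t 24.9
```

>>> {"fn": "servo_tool", "kwargs": {
  "increments": [
    [0,0.04,0.05,0,0,0,-5],
    [0,0.08,0.1,0,0,0,-10],
    [0,0.12,0.145,0,0,0,-14],
    [0,0.16,0.195,0,0,0,-18],
    [0,0.2,0.243,0,0,0,-22],
    [0,0.24,0.29,0,0,0,-22],
    [0,0.275,0.333,0,0,0,-22],
    [0,0.275,0.333,0.02,0,0,-22],
    [0,0.275,0.333,0.06,0,0,-22],
    [0,0.275,0.333,0.1,0,0,-22],
    [0,0.275,0.333,0.106,0,0,-22],
    [0,0.275,0.333,0.106,0,0,-22]
  ]
}}

```text
clock: 26.42
position: [602.2, -155.3, 124.5]
ee_rot: [0.999, 0.035, -0.0, 0.0]
contact_force: [-0.6, 0.6, -0.2]
gripper_width: 12.9
grasp_force: 59.0
```

```bash
python3 - <<'E'
from h import *
plan([*bw(0,-22),109],YAW,'place2')
E
```

```text
place2 shift m [-0.0001 -0.0003  0.0155] rot [0.  0.  0.1] j6 1.63 pos [ 602.2 -155.3  124.5] w 12.9 t 26.4
```

>>> {"fn": "servo_tool", "kwargs": {
  "increments": [
    [0,0,0,0.008,0,0,0],
    [0,0,0,0.014,0,0,0],
    [0,0,0,0.0175,0,0,0],
    [0,0,0,0.0175,0,0,0],
    [0.15,0,0,0.0175,0,0,0],
    [0.3,0,0,0.0175,0,0,0],
    [0.3,0,0,0.0175,0,0,0],
    [0.3,0,0,0.0175,0,0,0]
  ]
}}

```text
clock: 27.42
position: [602.4, -155.3, 107.6]
ee_rot: [0.999, 0.034, 0.001, 0.0]
contact_force: [0.5, -0.1, -0.7]
gripper_width: 25.6
grasp_force: 0.0
```

>>> {"fn": "servo_tool", "kwargs": {
  "increments": [
    [0.3,0,0,-0.02,0,0,0],
    [0.3,0,0,-0.05,0,0,0],
    [0.3,0,0,-0.1,0,0,0],
    [0.4,0,0,-0.12,0,0,0],
    [0.4,0,0,-0.12,0,0,0]
  ]
}}

```text
clock: 28.05
position: [603.1, -155.3, 229.7]
ee_rot: [0.999, 0.034, 0.003, 0.0]
contact_force: [-0.0, 0.0, 0.4]
gripper_width: 34.6
grasp_force: 0.0
```

```bash
python3 - <<'E'
from h import *
for c in('top','scene'):
    im=cam(c)
    for b in bars(im,'b',12,20)[:9]: print(c,*b)
    print(bars(im,'r',18,12))
plan([439.9,366.8,220],-.105,'g3')
E
```

```text
top [ 596.5 -211.5] 0.004 24.0 45 [331.3 172.4]
top [576.1 367.4] 0.117 58.0 120 [133.3 181. ]
top [439.9 367.1] -0.095 58.0 124 [132.5 227.8]
top [ 288.5 -654.1] 0.816 80.0 227 [488.6 278.4]
[(array([ 485.8, -465. ]), 0.081, 58.0, 110, array([420.4, 209.6]))]
scene [ 225.4 -645.6] 0.344 243.0 631 [ 78.  168.6]
scene [440.3 366.3] -0.119 58.0 64 [374.  194.9]
scene [ 469.4 -203.3] 0.103 66.0 70 [202.3 205.5]
scene [576.7 366.2] 0.059 63.0 82 [387.5 220.5]
[(array([ 484.7, -466.3]), 0.082, 58.0, 61, array([116.9, 209.5]))]
g3 shift m [-0.1256 -0.5317  0.0069] rot [-0.   0.   9.9] j6 1.63 pos [ 601.5 -155.1  226.5] w 33.4 t 28.1
```

>>> {"fn": "servo_tool", "kwargs": {
  "increments": [
    [0.5,-0.126,-0.532,0,0,0,10],
    [0.5,-0.126,-0.532,0,0,0,10],
    [0.5,-0.126,-0.532,0,0,0,10],
    [0.5,-0.126,-0.532,0,0,0,10],
    [0.5,-0.126,-0.532,0,0,0,10],
    [0.5,-0.126,-0.532,0,0,0,10],
    [0.5,-0.126,-0.532,0,0,0,10],
    [0.5,-0.126,-0.532,0,0,0,10],
    [0.5,-0.126,-0.532,0,0,0,10],
    [0.5,-0.126,-0.532,0,0,0,10],
    [0.5,-0.126,-0.532,0,0,0,10],
    [0.5,-0.126,-0.532,0,0,0,10]
  ]
}}

```text
clock: 29.65
position: [440.1, 365.7, 227.0]
ee_rot: [0.999, -0.054, 0.0, 0.0]
contact_force: [-0.3, -0.8, 0.1]
gripper_width: 42.9
grasp_force: 0.0
```

```bash
python3 - <<'E'
from h import *
plan([440,366.8,6],-.105,'g3')
for c in('top','scene'):
    im=cam(c)
    for b in bars(im,'b',112,20)[:9]: print(c,*b)
E
```

```text
g3 shift m [-0.0004 -0.0013  0.2209] rot [ 0.1 -0.1 -0.1] j6 0.49 pos [440.1 365.7 227. ] w 42.9 t 29.6
top [ 603.3 -196.3] 0.064 58.0 117 [330.6 165.6]
top [ 602.2 -152.5] 0.057 57.0 112 [314.4 166.1]
top [566.  335.1] 0.114 54.0 121 [133.3 181. ]
top [457.6 332.5] -0.257 21.0 41 [133.5 221.3]
top [419.8 334. ] -0.645 15.0 22 [132.6 235.6]
top [ 301.1 -605. ] 0.814 73.0 229 [488.6 278.4]
scene [ 388.2 -588.3] 0.344 214.0 630 [ 78.  168.6]
scene [ 603.3 -197.1] 0.11 59.0 75 [202.5 205.4]
scene [ 599.7 -154.2] 0.055 58.0 69 [217.8 204.1]
scene [698.4 305.1] 0.057 56.0 83 [387.6 220.4]
```

Place 2 is good. Next is gauge 3.

>>> {"fn": "servo_tool", "kwargs": {
  "increments": [
    [0.5,0,-0.001,0.06,0,0,0],
    [0.5,0,-0.001,0.12,0,0,0],
    [0.5,0,-0.001,0.17,0,0,0],
    [0.5,0,-0.001,0.2,0,0,0],
    [0.5,0,-0.001,0.222,0,0,0],
    [0.5,0,-0.001,0.222,0,0,0],
    [0,0,-0.001,0.222,0,0,0],
    [0,0,-0.001,0.222,0,0,0],
    [0,0,-0.001,0.222,0,0,0],
    [0,0,-0.001,0.222,0,0,0],
    [0,0,-0.001,0.222,0,0,0]
  ]
}}

```text
clock: 31.12
position: [441.2, 368.5, 7.2]
ee_rot: [0.999, -0.053, 0.002, -0.001]
contact_force: [0.3, -1.4, 5.7]
gripper_width: 13.3
grasp_force: 59.1
```

>>> {"fn": "servo_tool", "kwargs": {
  "increments": [
    [0,0,0,-0.04,0,0,0],
    [0,0,0,-0.1,0,0,0],
    [0,0,0,-0.16,0,0,0],
    [0,0,0,-0.21,0,0,0],
    [0,0,0,-0.225,0,0,0],
    [0,0,0,-0.225,0,0,0]
  ]
}}

```text
clock: 31.88
position: [439.8, 368.0, 231.0]
ee_rot: [0.999, -0.053, 0.001, -0.001]
contact_force: [-0.5, 0.6, -1.0]
gripper_width: 13.3
grasp_force: 58.8
```

```bash
python3 - <<'E'
from h import *
plan([*bw(0,22),125],YAW,'place3')
E
```

```text
place3 shift m [0.2089 0.4597 0.1055] rot [ -0.1  -0.1 -10. ] j6 0.48 pos [439.8 368.  231. ] w 13.3 t 31.9
```

>>> {"fn": "servo_tool", "kwargs": {
  "increments": [
    [0,0.024,0.052,0,0,0,-3],
    [0,0.048,0.105,0,0,0,-5],
    [0,0.072,0.158,0,0,0,-8],
    [0,0.096,0.211,0,0,0,-10],
    [0,0.12,0.264,0,0,0,-10],
    [0,0.144,0.317,0,0,0,-10],
    [0,0.168,0.37,0,0,0,-10],
    [0,0.192,0.422,0,0,0,-10],
    [0,0.209,0.4597,0,0,0,-10],
    [0,0.209,0.4597,0.05,0,0,-10],
    [0,0.209,0.4597,0.095,0,0,-10],
    [0,0.209,0.4597,0.105,0,0,-10]
  ]
}}

```text
clock: 33.38
position: [595.7, -111.5, 119.9]
ee_rot: [0.999, 0.034, -0.005, -0.0]
contact_force: [0.1, 0.0, -0.6]
gripper_width: 13.5
grasp_force: 58.8
```

>>> {"fn": "servo_tool", "kwargs": {
  "increments": [
    [0,0,0,0.004,0,0,0],
    [0,0,0,0.004,0,0,0]
  ]
}}

```text
clock: 33.62
position: [600.4, -111.1, 123.0]
ee_rot: [0.999, 0.035, 0.002, 0.0]
contact_force: [0.3, -0.1, 0.3]
gripper_width: 13.5
grasp_force: 58.8
```

```bash
python3 - <<'E'
from h import *
plan([*bw(0,22),107],YAW,'place3')
E
```

```text
place3 shift m [-0.0013 -0.0002  0.0159] rot [ 0.  -0.2  0.1] j6 1.56 pos [ 600.4 -111.1  123. ] w 13.5 t 33.6
```

>>> {"fn": "servo_tool", "kwargs": {
  "increments": [
    [0,-0.0005,0,0.008,0,0,0],
    [0,-0.0005,0,0.013,0,0,0],
    [0,-0.0005,0,0.0155,0,0,0],
    [0,-0.0005,0,0.0155,0,0,0],
    [0.15,-0.0005,0,0.0155,0,0,0],
    [0.3,-0.0005,0,0.0155,0,0,0],
    [0.3,-0.0005,0,0.0155,0,0,0],
    [0.3,-0.0005,0,0.0155,0,0,0]
  ]
}}

```text
clock: 34.62
position: [599.0, -111.5, 106.1]
ee_rot: [0.999, 0.034, 0.001, 0.0]
contact_force: [-0.3, -0.1, -0.5]
gripper_width: 25.6
grasp_force: 0.0
```

>>> {"fn": "servo_tool", "kwargs": {
  "increments": [
    [0.3,0,0,-0.02,0,0,0],
    [0.3,0,0,-0.05,0,0,0],
    [0.3,0,0,-0.1,0,0,0],
    [0.4,0,0,-0.12,0,0,0],
    [0.4,0,0,-0.12,0,0,0]
  ]
}}

```text
clock: 35.25
position: [599.7, -111.4, 228.0]
ee_rot: [0.999, 0.034, 0.003, -0.0]
contact_force: [-0.8, -0.9, -1.4]
gripper_width: 34.0
grasp_force: 0.0
```

```bash
python3 - <<'E'
from h import *
for c in('top','scene'):
    im=cam(c)
    for b in bars(im,'b',12,20)[:9]: print(c,*b)
plan([576.2,367,220],.1,'g4')
E
```

```text
top [ 609.  -210.6] 0.051 48.0 89 [330.9 168.1]
top [ 596.2 -164.2] -0.249 31.0 42 [315.1 172.6]
top [576.2 367.5] 0.11 59.0 119 [133.2 180.9]
top [ 288.8 -654.1] 0.862 79.0 224 [488.6 278.2]
scene [ 225.4 -645.6] 0.344 243.0 631 [ 78.  168.6]
scene [ 468.6 -202.5] 0.115 66.0 78 [202.5 205.3]
scene [ 466.5 -154.3] 0.073 66.0 67 [217.7 204.4]
scene [576.7 366.2] 0.059 63.0 82 [387.5 220.5]
g4 shift m [ 0.0108 -0.4787  0.0053] rot [-0.   0.  -1.8] j6 1.56 pos [ 598.1 -111.3  225. ] w 34.2 t 35.4
```

>>> {"fn": "servo_tool", "kwargs": {
  "increments": [
    [0.5,0.011,-0.479,0,0,0,-1.5],
    [0.5,0.011,-0.479,0,0,0,-1.5],
    [0.5,0.011,-0.479,0,0,0,-1.5],
    [0.5,0.011,-0.479,0,0,0,-1.5],
    [0.5,0.011,-0.479,0,0,0,-1.5],
    [0.5,0.011,-0.479,0,0,0,-1.5],
    [0.5,0.011,-0.479,0,0,0,-1.5],
    [0.5,0.011,-0.479,0,0,0,-1.5],
    [0.5,0.011,-0.479,0,0,0,-1.5],
    [0.5,0.011,-0.479,0,0,0,-1.5],
    [0.5,0.011,-0.479,0,0,0,-1.5]
  ]
}}

```text
clock: 36.72
position: [577.0, 365.8, 225.9]
ee_rot: [0.999, 0.047, 0.0, 0.0]
contact_force: [-0.6, 0.5, -0.5]
gripper_width: 42.9
grasp_force: 0.0
```

```bash
python3 - <<'E'
from h import *
plan([576.2,367,5.5],.1,'g4')
for c in('top','scene'):
    im=cam(c)
    for b in bars(im,'b',112,20)[:9]: print(c,*b)
E
```

```text
g4 shift m [-0.0009 -0.0015  0.2204] rot [ 0.  -0.  -0.4] j6 0.86 pos [577.  365.8 225.9] w 42.9 t 36.7
top [ 603.  -196.4] 0.065 58.0 117 [330.7 165.6]
top [ 598.9 -108.8] 0.083 58.0 117 [298.2 167.4]
top [ 602.  -152.5] 0.052 57.0 112 [314.4 166.2]
top [583.1 336.8] -0.229 23.0 35 [132.8 174.6]
top [547.5 331.9] -0.258 21.0 33 [134.4 187.8]
top [ 300.4 -605. ] 0.487 76.0 246 [488.6 278.7]
scene [ 388.1 -588.3] 0.343 214.0 631 [ 78.  168.6]
scene [ 596.  -110.6] 0.044 57.0 68 [233.1 202.9]
scene [ 603.1 -197.2] 0.115 59.0 76 [202.4 205.3]
scene [ 599.7 -154.3] 0.052 58.0 68 [217.7 204.1]
scene [680.3 302.8] -0.538 25.0 25 [384.6 216.3]
scene [716.  305.5] -0.338 23.0 21 [389.9 224.5]
```

>>> {"fn": "servo_tool", "kwargs": {
  "increments": [
    [0.5,-0.001,-0.001,0.06,0,0,0],
    [0.5,-0.001,-0.001,0.12,0,0,0],
    [0.5,-0.001,-0.001,0.17,0,0,0],
    [0.5,-0.001,-0.001,0.2,0,0,0],
    [0.5,-0.001,-0.001,0.221,0,0,0],
    [0.5,-0.001,-0.001,0.221,0,0,0],
    [0,-0.001,-0.001,0.221,0,0,0],
    [0,-0.001,-0.001,0.221,0,0,0],
    [0,-0.001,-0.001,0.221,0,0,0],
    [0,-0.001,-0.001,0.221,0,0,0],
    [0,-0.001,-0.001,0.221,0,0,0]
  ]
}}

```text
clock: 38.2
position: [577.1, 368.7, 7.3]
ee_rot: [0.999, 0.048, 0.002, -0.001]
contact_force: [0.2, -1.5, 6.6]
gripper_width: 13.3
grasp_force: 59.1
```

>>> {"fn": "servo_tool", "kwargs": {
  "increments": [
    [0,0,0,-0.04,0,0,0],
    [0,0,0,-0.1,0,0,0],
    [0,0,0,-0.16,0,0,0],
    [0,0,0,-0.21,0,0,0],
    [0,0,0,-0.225,0,0,0],
    [0,0,0,-0.225,0,0,0]
  ]
}}

```text
clock: 38.95
position: [575.5, 368.3, 230.5]
ee_rot: [0.999, 0.047, 0.001, -0.001]
contact_force: [0.8, 1.3, -1.4]
gripper_width: 13.6
grasp_force: 58.8
```

```bash
python3 - <<'E'
from h import *
plan([*bw(0,66),125],YAW,'place4')
E
```

```text
place4 shift m [-0.0209  0.4356  0.1049] rot [-0.1 -0.1  1.5] j6 0.86 pos [575.5 368.3 230.5] w 13.6 t 39.0
```

>>> {"fn": "servo_tool", "kwargs": {
  "increments": [
    [0,-0.003,0.06,0,0,0,0],
    [0,-0.006,0.12,0,0,0,0],
    [0,-0.009,0.18,0,0,0,1],
    [0,-0.012,0.24,0,0,0,1.5],
    [0,-0.015,0.3,0,0,0,1.5],
    [0,-0.018,0.36,0,0,0,1.5],
    [0,-0.021,0.41,0,0,0,1.5],
    [0,-0.021,0.4356,0,0,0,1.5],
    [0,-0.021,0.4356,0.05,0,0,1.5],
    [0,-0.021,0.4356,0.09,0,0,1.5],
    [0,-0.021,0.4356,0.105,0,0,1.5],
    [0,-0.021,0.4356,0.105,0,0,1.5]
  ]
}}

```text
clock: 40.45
position: [595.5, -67.5, 123.4]
ee_rot: [0.999, 0.034, -0.001, 0.0]
contact_force: [0.8, -0.1, 0.2]
gripper_width: 13.2
grasp_force: 58.9
```

>>> {"fn": "servo_tool", "kwargs": {
  "increments": [
    [0,0,0,0.004,0,0,0],
    [0,0,0,0.004,0,0,0]
  ]
}}

```text
clock: 40.7
position: [597.0, -67.3, 122.4]
ee_rot: [0.999, 0.034, 0.002, -0.0]
contact_force: [-0.3, -0.1, -1.1]
gripper_width: 13.4
grasp_force: 58.9
```

```bash
python3 - <<'E'
from h import *
plan([*bw(0,66),107],YAW,'place4')
E
```

```text
place4 shift m [-0.0009 -0.0002  0.0154] rot [-0.  -0.2  0.1] j6 1.48 pos [597.  -67.3 122.4] w 13.4 t 40.7
```

>>> {"fn": "servo_tool", "kwargs": {
  "increments": [
    [0,-0.0005,0,0.008,0,0,0],
    [0,-0.0005,0,0.013,0,0,0],
    [0,-0.0005,0,0.015,0,0,0],
    [0,-0.0005,0,0.015,0,0,0],
    [0.15,-0.0005,0,0.015,0,0,0],
    [0.3,-0.0005,0,0.015,0,0,0],
    [0.3,-0.0005,0,0.015,0,0,0],
    [0.3,-0.0005,0,0.015,0,0,0]
  ]
}}

```text
clock: 41.7
position: [595.9, -67.7, 106.0]
ee_rot: [0.999, 0.034, 0.001, 0.0]
contact_force: [0.3, -0.4, -0.6]
gripper_width: 25.9
grasp_force: 0.0
```

>>> {"fn": "servo_tool", "kwargs": {
  "increments": [
    [0.3,0,0,-0.02,0,0,0],
    [0.3,0,0,-0.05,0,0,0],
    [0.3,0,0,-0.1,0,0,0],
    [0.4,0,0,-0.12,0,0,0],
    [0.4,-0.15,-0.06,-0.12,0,0,0],
    [0.4,-0.15,-0.06,-0.12,0,0,0],
    [0.4,-0.15,-0.06,-0.12,0,0,0],
    [0.4,-0.15,-0.06,-0.12,0,0,0]
  ]
}}

```text
clock: 42.7
position: [439.9, -17.8, 226.5]
ee_rot: [0.999, 0.035, 0.001, -0.0]
contact_force: [0.4, -0.6, 0.6]
gripper_width: 33.8
grasp_force: 0.0
```

```bash
python3 - <<'E'
from h import *
T=cam('top');S=cam('scene')
for c,im in(('top',T),('scene',S)):
    for b in bars(im,'b',112,20)[:9]: print(c,*b)
    print(bars(im,'r',18,12))
o=T['color'][130:215,215:350,::-1];o2=S['color'][155:240,180:315,::-1]
cv2.imwrite('pics/p4.png',cv2.resize(np.vstack([o,o2]),None,fx=3.5,fy=3.5,interpolation=cv2.INTER_CUBIC))
h=1.833+YAW;plan([*(PIV+58*np.array([np.cos(h),np.sin(h)])),220],h,'tab')
E
```

```text
top [ 603.3 -196.4] 0.064 58.0 116 [330.7 165.6]
top [ 598.9 -108.8] 0.083 58.0 117 [298.2 167.4]
top [ 601.9 -152.6] 0.05 57.0 111 [314.4 166.2]
top [594.2 -65.2] 0.092 58.0 114 [282.  169.3]
top [ 301.5 -605.1] 0.862 73.0 224 [488.6 278.2]
[(array([ 486.1, -465. ]), 0.085, 56.0, 109, array([420.4, 209.5]))]
scene [ 388.  -588.4] 0.342 215.0 629 [ 78.  168.6]
scene [ 596.4 -110.6] 0.044 58.0 69 [233.2 202.9]
scene [593.8 -66.9] 0.065 58.0 73 [248.4 201.9]
scene [ 603.1 -197.2] 0.115 59.0 76 [202.4 205.3]
scene [ 599.7 -154.2] 0.055 58.0 69 [217.8 204.1]
[(array([ 484.4, -466.4]), 0.073, 58.0, 60, array([116.9, 209.5]))]
tab shift m [ 0.1338 -0.0892  0.007 ] rot [-0.1 -0.2 75.1] j6 1.31 pos [442.4 -17.9 226.5] w 34.1 t 42.8
```

View pics/p4.png

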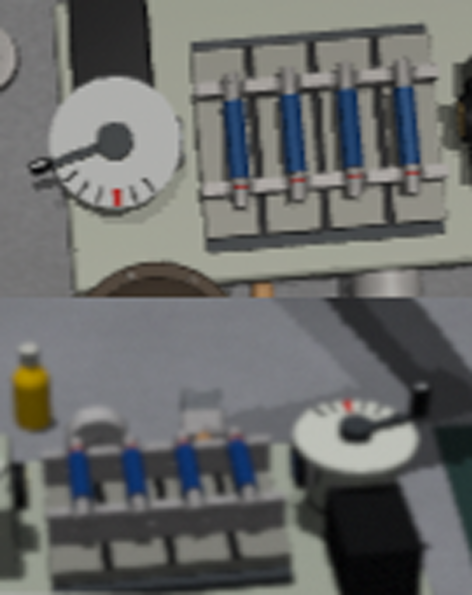

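All four gauges are seated in their vees: handles lie between the rails at (235,140), (292,133), (348,127) and (405,120). The lever covers tick 0. I go back to the tab.

>>> {"fn": "servo_tool", "kwargs": {
  "increments": [
    [0.45,0.02,-0.02,0,0,0,10],
    [0.45,0.04,-0.03,0,0,0,20],
    [0.45,0.06,-0.04,0,0,0,30],
    [0.45,0.08,-0.05,0,0,0,40],
    [0.45,0.1,-0.06,0,0,0,50],
    [0.45,0.12,-0.07,0,0,0,60],
    [0.45,0.134,-0.089,0,0,0,70],
    [0.45,0.134,-0.089,0,0,0,75],
    [0.45,0.134,-0.089,0,0,0,75],
    [0.45,0.134,-0.089,0,0,0,75]
  ]
}}

```text
clock: 44.05
position: [570.0, 79.7, 225.8]
ee_rot: [0.814, -0.581, 0.001, -0.0]
contact_force: [-0.0, -0.4, -0.1]
gripper_width: 38.2
grasp_force: 0.0
```

```bash
python3 - <<'E'
from h import *
h=1.833+YAW;plan([569.2,79.8,149],h,'tab')
E
```

```text
tab shift m [-0.0004  0.0008  0.0768] rot [-0.1 -0.   0. ] j6 -0.09 pos [570.   79.7 225.8] w 38.2 t 44.0
```

>>> {"fn": "servo_tool", "kwargs": {
  "increments": [
    [0.45,0,0.001,0.04,0,0,0],
    [0.45,0,0.001,0.077,0,0,0],
    [0.45,0,0.001,0.077,0,0,0],
    [0,0,0.001,0.077,0,0,0],
    [0,0,0.001,0.077,0,0,0],
    [0,0,0.001,0.077,0,0,0],
    [0,0,0.001,0.077,0,0,0],
    [0,0,0.001,0.077,0,0,0]
  ]
}}

```text
clock: 45.05
position: [570.9, 80.4, 151.4]
ee_rot: [0.814, -0.581, 0.003, -0.003]
contact_force: [4.9, 1.3, 6.0]
gripper_width: 6.4
grasp_force: 62.1
```

```bash
python3 - <<'E'
from h import *
s=arm.read_state();M=R.from_quat(s['ee_rot']).as_matrix();p=np.array(s['position']);print(p,s['contact_force'],s['gripper_width'])
r=p[:2]-PIV;print(np.hypot(*r),np.arctan2(r[1],r[0])-1.833-YAW)
for a in range(8,73,8):
    q=np.r_[PIV+R.from_euler('z',a,degrees=True).as_matrix()[:2,:2]@r,p[2]];print(a,(M.T@(q-p)/1000).round(4))
E
```

```text
[570.87859535  80.42679408 151.3887519 ] [4.90132267 1.29236251 6.03503714] 6.421117951876044
57.684197226588545 -0.01976053110143522
8 [ 0.0004  0.008  -0.0001]
16 [ 0.0019  0.0159 -0.0001]
24 [ 0.0045  0.0236 -0.0002]
32 [ 0.0081  0.0307 -0.0002]
40 [ 0.0127  0.0374 -0.0003]
48 [ 0.0182  0.0433 -0.0003]
56 [ 0.0244  0.0484 -0.0003]
64 [ 0.0313  0.0525 -0.0004]
72 [ 0.0387  0.0557 -0.0004]
```

>>> {"fn": "servo_tool", "kwargs": {
  "increments": [
    [0,0.0004,0.008,0,0,0,-8],
    [0,0.0019,0.0159,0,0,0,-16],
    [0,0.0045,0.0236,0,0,0,-24],
    [0,0.0081,0.0307,0,0,0,-32],
    [0,0.0127,0.0374,0,0,0,-40],
    [0,0.0182,0.0433,0,0,0,-48],
    [0,0.0244,0.0484,0,0,0,-56],
    [0,0.0313,0.0525,0,0,0,-64],
    [0,0.0313,0.0525,0,0,0,-64]
  ]
}}

```text
clock: 46.18
position: [532.7, 32.3, 151.2]
ee_rot: [0.998, -0.061, 0.005, -0.0]
contact_force: [9.4, -4.1, 2.5]
gripper_width: 6.2
grasp_force: 61.7
```

```bash
python3 - <<'E'
from h import *
s=arm.read_state();M=R.from_quat(s['ee_rot']).as_matrix();p=np.array(s['position']);print(p,s['contact_force'],s['gripper_width'],np.arctan2(M[1,0],M[0,0]))
r=p[:2]-PIV;q0=np.arctan2(r[1],r[0])%6.2832-1.833-YAW;print(np.hypot(*r),q0)
a=1.257-q0;q=np.r_[PIV+R.from_euler('z',a).as_matrix()[:2,:2]@r,p[2]];print(np.degrees(a),(M.T@(q-p)/1000).round(4))
E
```

```text
[532.72351473  32.32231278 151.23029853] [ 9.36453118 -4.10611419  2.51249032] 6.21185845046701 -0.12272599712077828
56.19217259553833 1.1188820073892802
7.913578051413327 [ 0.0005  0.0077 -0.    ]
```

>>> {"fn": "servo_tool", "kwargs": {
  "increments": [
    [0,0.001,0.0035,0,0,0,-3.5],
    [0,0.0015,0.007,0,0,0,-7.5],
    [0,0.0015,0.007,0,0,0,-7.5]
  ]
}}

```text
clock: 46.55
position: [532.3, 25.0, 151.3]
ee_rot: [1.0, 0.004, 0.004, 0.0]
contact_force: [5.7, -4.3, 4.9]
gripper_width: 6.4
grasp_force: 62.1
```

>>> {"fn": "servo_tool", "kwargs": {
  "increments": [
    [0.4,0,0,0,0,0,0],
    [0.4,0,0,0,0,0,0],
    [0.4,0,0,0,0,0,0],
    [0.4,0,0,-0.05,0,0,0],
    [0.4,0,0,-0.1,0,0,0],
    [0.4,-0.1,0.02,-0.1,0,0,0],
    [0.4,-0.1,0.08,-0.1,0,0,0],
    [0.4,-0.1,0.14,-0.1,0,0,0],
    [0.4,-0.1,0.14,-0.1,0,0,0]
  ]
}}

```text
clock: 47.68
position: [429.2, -117.1, 248.9]
ee_rot: [1.0, 0.002, 0.0, -0.0]
contact_force: [0.4, -0.0, 0.4]
gripper_width: 34.0
grasp_force: 0.0
```

```bash
python3 - <<'E'
from h import *
T=cam('top');S=cam('scene')
for c,im in(('top',T),('scene',S)):
    print(len([b for b in bars(im,'b',112,60) if b[0][1]<0 and b[0][1]>-300]),bars(im,'r',18,12))
    outs=[]
o=T['color'][145:205,215:275,::-1];o2=S['color'][160:220,255:315,::-1]
cv2.imwrite('pics/l5.png',cv2.resize(np.hstack([o,o2]),None,fx=6.6,fy=6.6,interpolation=cv2.INTER_CUBIC))
plan([612,-288,220],0.4,'knob')
E
```

```text
4 [(array([ 485.8, -465. ]), 0.081, 58.0, 110, array([420.4, 209.6]))]
4 [(array([ 484.7, -466.5]), 0.082, 58.0, 59, array([116.8, 209.5]))]
knob shift m [0.1809 0.1733 0.0288] rot [ -0.   -0.1 -22.6] j6 1.47 pos [ 430.2 -115.6  248.7] w 34.3 t 47.8
```

View pics/l5.png

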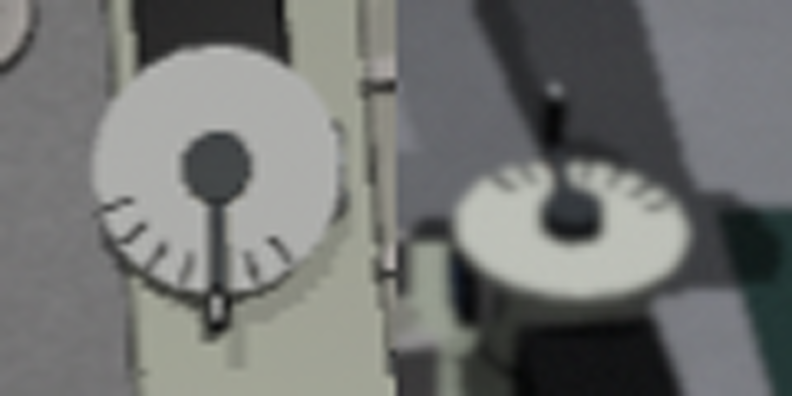

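The lever covers the red line, with four ticks left and two right. Now the knob.

>>> {"fn": "servo_tool", "kwargs": {
  "increments": [
    [0.75,0.045,0.043,0,0,0,-9],
    [0.75,0.09,0.087,0,0,0,-18],
    [0.75,0.135,0.13,0,0,0,-27],
    [0.75,0.182,0.173,0,0,0,-36],
    [0.75,0.182,0.173,0.02,0,0,-37],
    [0.75,0.182,0.173,0.02,0,0,-37],
    [0.75,0.182,0.173,0.02,0,0,-37]
  ]
}}

```text
clock: 48.65
position: [614.5, -285.2, 230.0]
ee_rot: [0.947, 0.322, 0.001, 0.001]
contact_force: [-0.2, -0.3, 0.8]
gripper_width: 64.0
grasp_force: 0.0
```

```bash
python3 - <<'E'
from h import *
plan([612,-288,147],0.65,'knob')
E
```

```text
knob shift m [-0.0038  0.0006  0.083 ] rot [ 0.1 -0.1  0.3] j6 2.42 pos [ 614.5 -285.2  230. ] w 64.0 t 48.6
```

>>> {"fn": "servo_tool", "kwargs": {
  "increments": [
    [0.75,-0.002,0.0005,0.03,0,0,0],
    [0.75,-0.002,0.0005,0.06,0,0,0],
    [0.75,-0.002,0.0005,0.082,0,0,0],
    [0.75,-0.002,0.0005,0.082,0,0,0],
    [0.75,-0.002,0.0005,0.082,0,0,0]
  ]
}}

```text
clock: 49.28
position: [613.9, -287.9, 149.7]
ee_rot: [0.947, 0.321, 0.002, 0.001]
contact_force: [0.4, 0.1, 0.7]
gripper_width: 64.3
grasp_force: 0.0
```

>>> {"fn": "servo_tool", "kwargs": {
  "increments": [
    [0.2,0,0,0,0,0,0],
    [0.2,0,0,0,0,0,0],
    [0.2,0,0,0,0,0,0],
    [0.2,0,0,0,0,0,0]
  ]
}}

```text
clock: 49.78
position: [614.4, -289.1, 148.8]
ee_rot: [0.947, 0.321, 0.003, 0.002]
contact_force: [4.3, -4.2, 3.1]
gripper_width: 33.8
grasp_force: 59.4
```

>>> {"fn": "servo_tool", "kwargs": {
  "increments": [
    [0.2,0,0,0.003,0,0,0],
    [0.2,0,0,0.006,0,0,0],
    [0.2,0,0,0.007,0,0,0],
    [0.2,0,0,0.007,0,0,0]
  ]
}}

```text
clock: 50.28
position: [614.5, -289.1, 143.9]
ee_rot: [0.947, 0.321, 0.003, 0.003]
contact_force: [0.3, -2.5, 12.3]
gripper_width: 33.6
grasp_force: 60.3
```

>>> {"fn": "servo_tool", "kwargs": {
  "increments": [
    [0.2,0,0,0.002,0,0,0],
    [0.2,0,0,0.002,0,0,0],
    [0.2,0,0,0.002,0,0,0]
  ]
}}

```text
clock: 50.65
position: [614.5, -289.1, 143.8]
ee_rot: [0.947, 0.322, 0.003, 0.003]
contact_force: [-1.1, -0.7, 18.2]
gripper_width: 33.4
grasp_force: 60.9
```

At the bottom. Now turn clockwise.

>>> {"fn": "servo_tool", "kwargs": {
  "increments": [
    [0.2,0,0,0,0,0,8],
    [0.2,0,0,0,0,0,16],
    [0.2,0,0,0,0,0,24],
    [0.2,0,0,0,0,0,32],
    [0.2,0,0,0,0,0,40],
    [0.2,0,0,0,0,0,48],
    [0.2,0,0,0,0,0,56],
    [0.2,0,0,0,0,0,64],
    [0.2,0,0,0,0,0,69],
    [0.2,0,0,0,0,0,71],
    [0.2,0,0,0,0,0,71]
  ]
}}

```text
clock: 52.02
position: [614.9, -290.0, 143.8]
ee_rot: [0.958, -0.287, 0.005, 0.001]
contact_force: [-0.5, -3.6, 15.9]
gripper_width: 33.5
grasp_force: 60.7
```

```bash
python3 - <<'E'
from h import *
s=st();print(s['contact_force'],s['wrist_torque'],s['grasp_force'])
E
```

```text
t 52.025 pos [ 614.9 -290.   143.8] q [-0.202  0.537  0.029  0.004 -1.054  1.188] w 33.5
[[ 0.835 -0.55   0.008]
 [-0.55  -0.835 -0.005]
 [ 0.01  -0.    -1.   ]]
[-0.48906564 -3.62976026 15.88089173] [-0.90168329  0.22595002  0.58492845] 60.72198808193207
```

>>> {"fn": "servo_tool", "kwargs": {
  "increments": [
    [0.2,0,0,0,0,0,3],
    [0.2,0,0,0,0,0,3],
    [0.2,0,0,-0.004,0,0,3],
    [0.2,0,0,-0.009,0,0,3],
    [0.2,0,0,-0.009,0,0,3],
    [0.75,0,0,-0.009,0,0,3],
    [0.75,0,0,-0.009,0,0,3],
    [0.75,0,0,-0.009,0,0,3],
    [0.75,0,0,-0.05,0,0,3],
    [0.75,0,0,-0.1,0,0,3],
    [0.75,0,0,-0.1,0,0,3]
  ]
}}

```text
clock: 53.4
position: [614.8, -288.7, 243.8]
ee_rot: [0.95, -0.313, 0.006, -0.0]
contact_force: [0.7, 0.2, -0.3]
gripper_width: 63.8
grasp_force: 0.0
```

>>> {"fn": "servo_tool", "kwargs": {
  "increments": [
    [0.75,-0.05,-0.05,0,0,0,0],
    [0.75,-0.1,-0.05,0,0,0,0],
    [0.75,-0.15,-0.05,0,0,0,0],
    [0.75,-0.19,-0.05,0,0,0,0],
    [0.75,-0.19,-0.05,0,0,0,0],
    [0.75,-0.19,-0.05,0,0,0,0]
  ]
}}

```text
clock: 54.15
position: [490.2, -134.6, 238.0]
ee_rot: [0.95, -0.314, 0.001, -0.0]
contact_force: [-0.1, -1.3, 0.3]
gripper_width: 64.3
grasp_force: 0.0
```

```bash
python3 - <<'E'
from h import *
T=cam('top');S=cam('scene')
for c,im in(('top',T),('scene',S)):
    for z,k in((112,'b'),(18,'r')):
        for b in bars(im,k,z,40): print(c,*b)
o=T['color'][125:205,215:395,::-1];o2=S['color'][160:240,140:320,::-1]
cv2.imwrite('pics/f.png',cv2.resize(np.vstack([o,o2]),None,fx=3.7,fy=3.7,interpolation=cv2.INTER_CUBIC))
st()
E
```

```text
top [ 610.1 -195.9] 0.066 44.0 90 [330.4 163.1]
top [ 600.2 -108.7] 0.085 56.0 112 [298.1 167. ]
top [ 602.5 -152.7] 0.06 55.0 109 [314.4 166. ]
top [596.2 -65.1] 0.096 53.0 106 [281.9 168.6]
top [ 301.6 -605.1] 0.874 73.0 223 [488.6 278.2]
top [ 486.1 -465. ] 0.085 56.0 109 [420.4 209.5]
scene [ 388.  -588.3] 0.343 214.0 630 [ 78.  168.6]
scene [ 596.4 -110.6] 0.044 58.0 69 [233.2 202.9]
scene [593.8 -66.9] 0.065 58.0 73 [248.4 201.9]
scene [ 603.1 -197.2] 0.115 59.0 76 [202.4 205.3]
scene [ 600.1 -154.2] 0.063 58.0 69 [217.8 204.2]
scene [ 484.4 -466.4] 0.073 58.0 60 [116.9 209.5]
t 54.25 pos [ 490.6 -135.   237.7] q [ 0.051  0.181 -0.262 -0.    -1.126  0.881] w 64.0
[[ 0.803 -0.596  0.001]
 [-0.596 -0.803  0.   ]
 [ 0.001 -0.001 -1.   ]]
```

View pics/f.png

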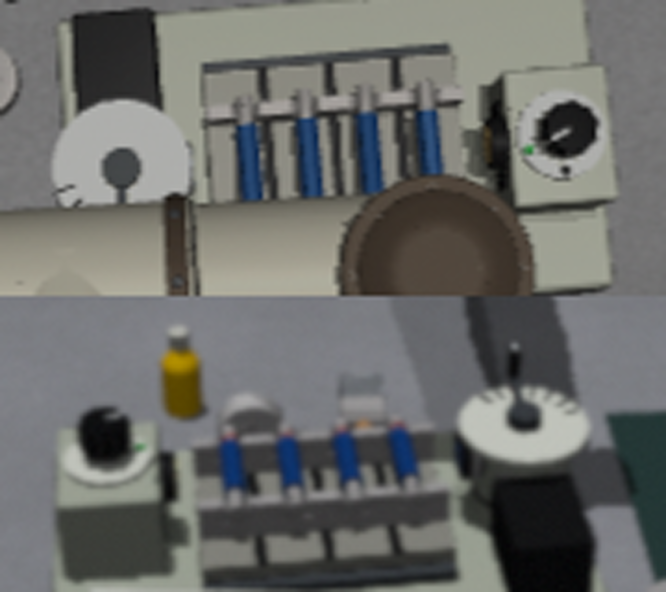

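```bash
python3 - <<'E'
from h import *
T=cam('top');S=cam('scene')
a=cv2.imread('pics/scene0.png');b=cv2.resize(S['color'][:,:,::-1],None,fx=1.5,fy=1.5,interpolation=cv2.INTER_CUBIC)
for n,i in(('old',a),('new',b)):
    g=i[275:320,232:275].max(2)<60;ys,xs=np.nonzero(g);print(n,len(ys),ys.min(),ys.mean(),ys.max(),xs.min(),xs.max(),[int(v) for v in i[275:320,252].mean(1)])
g=cv2.cvtColor(T['color'],cv2.COLOR_RGB2GRAY)[150:172,358:382];print(g)
E
```

```text
old 364 11 21.87912087912088 32 10 42 [122, 122, 122, 122, 123, 124, 125, 126, 129, 134, 138, 139, 131, 114, 78, 40, 21, 12, 13, 13, 13, 12, 10, 8, 6, 5, 5, 7, 6, 6, 13, 24, 44, 63, 73, 98, 133, 165, 180, 171, 150, 123, 114, 131, 144]
new 363 11 22.00826446280992 32 10 42 [125, 124, 125, 126, 127, 128, 127, 125, 119, 98, 64, 39, 35, 47, 45, 33, 22, 16, 14, 13, 12, 10, 10, 8, 7, 7, 9, 9, 7, 9, 17, 28, 45, 63, 76, 104, 140, 170, 185, 175, 153, 127, 119, 136, 148]
[[157 157 157 145 159 173 173 173 174 173 173 172 161 160 160 156 154 153
  153 153 139 119 112 115]
 [159 163 170 173 173 173 173 173 173 171 167 165 166 171 173 166 157 154
  153 153 142 112 107 117]
 [161 170 173 173 173 173 169 165 164 142 103  65  82 143 167 169 166 158
  154 152 146 116 107 116]
 [157 173 173 173 173 169 131  67  47  40  25  26  25  47 106 133 156 165
  158 154 149 117 107 114]
 [173 173 173 169 166 126  57  20  26  26  26  24  25  24  25  28  90 152
  168 158 152 122 110 115]
 [173 173 173 135  86  48  21  27  27  27  27  25  26  24  24  24  46 136
  170 162 153 130 114 115]
 [173 169 166 121  60  32  2
[... 888 characters left out ...]
52 136  89  54  20  20  12   8  18  27  29  29  22  41 104 157 173
  173 173 162 156 133 117]
 [103 152 141 113  96  64  41  25  11  14  38  35  38  57  99 154 173 173
  173 166 158 158 137 118]
 [172 173 173 173 169 128  94  86  62  55  70  87 118 158 173 173 173 172
  172 162 155 157 137 118]
 [158 172 173 173 173 168 170 168 145 150 168 173 168 170 173 173 173 172
  165 158 156 158 145 123]
 [119 158 172 173 173 173 173 168 160 143 154 170 173 173 173 173 172 167
  160 156 156 156 140 119]
 [122 122 157 171 173 173 173 173 122  52  62 144 173 173 171 171 168 159
  157 157 156 156 144 111]
 [162 139 123 153 167 169 172 173 129  64  58 143 170 171 158 155 159 157
  157 156 156 156 149 115]]
```

```bash
python3 -c "
from bench import arm
print(arm.job_done())"
```

```text
the job is handed in; nothing more can be done
None
```

I handed the job in at about 54 s. The last pictures show the red gauge in its tray, all four blue gauges in vees of their own, the lever on the red line, and the lamp knob at the green dot and sprung up. The hand-in returned no verdict, so the result is not confirmed.

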